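# Clamp the pacifier cassettes in the sterilizing rack

### The arm

A 6-joint arm with a two-finger parallel gripper is mounted at the origin on the work surface. World frame = base frame: x ahead of the robot, y to its left, z up, the work surface at z = 0. Lengths are in m, angles in rad, forces in N, time in s.
With the tool pointing down it reaches from about 0.375 to 0.9 m from the base axis. Payload 3.1 kg.
Tool frame: the origin (TCP) lies at the very end of the fingers, on their centre line; the grasp point (between the pads) lies 19 mm behind it; z points along the fingers, y is the line along which they close (so a half turn about z gives the same grasp; the last joint's range is limited). The gripper opens to 85 mm and grips with 20 to 120 N. Pads are 22 mm wide; open, the fingers measure 114 mm over their backs; the gripper's body (76 mm by 85 mm) begins 54 mm behind the grasp point. The pads swing forward as they close: fully open they stand 13 mm farther back than shut.
Start: joints at [1.022, 0.527, 1.433, -0, 1.181, -0.178], TCP at [0.226, 0.583, 0.206] pointing down, gripper open.
Joint ranges: [-3.08, 3.08], [-0.75, 2.2], [0.22, 2.44], [-1.43, 4.57], [0, 2.65], [-2.85, 2.85]. Speed limits (rad/s): [2.79, 2.79, 3.14, 3.14, 3.14, 3.14].

### API

Orientations are given as a unit quaternion [x, y, z, w].
In Python, from station import manip gives the robot as it stands.
- The arm moves only by the shell command python3 -m handwheel 'ROWS' [FORCE]. ROWS is JSON, a list of rows, each a list of 7 numbers: the shift along the world's x, y, z in mm, then the turn, a rotation vector about the world's x, y, z in degrees, then the opening, from 0 (shut) to 1 (fully open). A call has exactly 10 rows; each row shifts and turns the commanded pose from where the row before left it; what a row does not reach is not made up. A row lasts 1/8 s, in which the tool goes at most 62.5 mm and 10.7 degrees, less where a joint would pass 70% of its speed; a pose out of reach is approached as far as the arm can. A call is refused whole if a number of a shift passes 62.5 or a number of a turn 10.7, either way. A call with a gripper value outside its range is refused whole. The fingers move at their own pace and stop on an object; FORCE is the grip in N (left out, the last holds). Time passes only in rows, so rows that do not move let the fingers close, or fill a call up. It gives the time, the measured TCP pose, the force, the opening and the grip force at its end, in the units of the state.
- manip.sense(): the state, without advancing time (a new reading comes with each control period).
- manip.snapshot(name): name is "scene" or "top" or "wrist"; returns the picture (384x512x3 uint8, red, green, blue); there is no depth.
- manip.get_calibration(name): a dict with "K" (3x3 intrinsics, pixels), "rvec" (rotation vector, rad) and "tvec" (3), from world to camera coordinates, as OpenCV has them. Camera axes: x right, y down, z forward; pixel columns grow to the right and rows downward; lengths in m; the calibration is good to about 2 mm. A picture is of the moment at which its call begins: read the wrist's pose just before it. get_calibration takes no time and is no camera call; for the wrist camera it gives the pose at the moment of the call.
- manip.sign_off(): hands the job in; it is judged then, once.
The state is a dict: "t": time; "q": joint angles; "qd": joint speeds; "tau": joint torques, N m; "tcp_pos": TCP position; "tool_rot": TCP orientation; "force": force on the tool from outside, world axes, zero at the start; "ft_torque": the same for the moment, N m; "finger_gap": opening from 0.0 (shut) to 1.0 (fully open); "gripper_force": force on a finger pad.
Only numpy, scipy, OpenCV 4.12 (cv2) and the standard library are available. Lean on these libraries where they do the work, as an engineer would, in place of code of your own. Each camera call takes 0.05 s, during which the arm holds its last target. There are 200 camera calls.

### The job

Get the pacifier cassettes ready for the sterilizer: swing the rack's clamp arm well aside, to about a right angle, stack every cassette that lies on the dresser squarely on the rack's tray between its guides, one on top of another, and then swing the arm back over the tray against its stop. Wind the orange wing knob clockwise until the foot just touches the top cassette, then give it a quarter of a turn more, and let go, leaving everything else on the dresser undisturbed.

Things in the scene. Friction and masses are not known exactly. Their poses are not given: they have to be found in the camera images.
- cassette_a: a sage green closed pacifier cassette, rigid flat box 100 (its x) x 60 (its y) x 16 mm thick, about 0.1 kg; origin at the centre of its underside, z up. Starts flat on the dresser, clear of the others; may be absent. Easiest taken across its 60 mm width.
- cassette_b: a peach closed pacifier cassette, rigid flat box 100 (its x) x 60 (its y) x 16 mm thick, about 0.1 kg; origin at the centre of its underside, z up. Starts flat on the dresser, clear of the others; may be absent. Easiest taken across its 60 mm width.
- cassette_c: a sky blue closed pacifier cassette, rigid flat box 100 (its x) x 60 (its y) x 16 mm thick, about 0.1 kg; origin at the centre of its underside, z up. Starts flat on the dresser, clear of the others; may be absent. Easiest taken across its 60 mm width.
- cassette_d: a rose pink closed pacifier cassette, rigid flat box 100 (its x) x 60 (its y) x 16 mm thick, about 0.1 kg; origin at the centre of its underside, z up. Starts flat on the dresser, clear of the others; may be absent. Easiest taken across its 60 mm width.
- rack: white clamp rack, fixed. Origin on the dresser under the tray's centre; x to the column, z up. Foot plate 12 mm thick, x -75 to 125, y +-45 mm. Tray: platform 100 x 50 mm, top at 35 mm; green guides: an end plate 24 mm wide at each x end (inner faces x = +-56, flared above 88, up to 99 mm), slim posts at the corners (x = +-44, inner faces y = +-35, up to 97 mm). Column 28 mm thick at x = 90
- tray (a point): centre of the tray platform's top, where the stack stands (axes as the rack)
- column (a point): point on the swing arm's hinge axis (vertical) at the arm's mid height, 160 mm above the dresser; axes as the rack
- nose (a point): middle of the arm's green nose, a bar 24 mm wide, 20 mm high (150 to 170 mm above the dresser) and 50 mm long, 152 mm from the hinge axis, where the arm can be pinched from above or pushed; its x points along the arm to the hinge axis, its y across the arm
- swing (a joint): swing arm hinge, rad: 0 = over the tray, at its stop, foot above the tray's centre; grows as the arm swings anticlockwise from above (to the rack's -y side), up to 1.75. Stays where it is left (about 4 N at the nose moves it). The arm is a bar 24 mm wide, 177 mm long from the hinge axis, 150 to 170 mm above the dresser
- knob_grip (a point): middle of the orange wing knob's bar, on the screw axis, 90 mm from the arm's hinge axis, 200 mm above the dresser (it does not rise or sink); turns with the knob. The bar is 60 (its x) x 14 (its y) x 30 mm high, its underside 15 mm above the arm; a thin screw end sticks up to 20 mm out of its top
- knob (a joint): wing knob, rad, 0 = fully raised, grows clockwise seen from above (tightening), at most 15.7 (2.5 turns). One turn lowers the foot by 30 mm. Needs about 0.15 N m, and 0.06 more after touching; stays where it is left.
- foot_face (a point): centre of the underside of the clamp's black round foot (44 mm across, 10 mm thick), below the knob; 115 mm above the dresser when the knob is at 0. z up.
- foot (a joint): how far the foot's spring is pressed in, m: 0 until the foot touches the stack, then it grows by 0.0075 for each quarter turn of the knob past the touch; at most 0.014. About 2 N at the touch, 9.5 N a quarter turn on.
- tumbler: frosted glass tumbler, 72 mm wide, 110 mm tall, origin under its centre; leave alone
- spoon_rest: steel spoon rest, low tray 110 x 75 x 14 mm, origin under its centre; leave alone
- milk_bottle: closed milk bottle, 60 mm wide, 150 mm tall, origin under its centre; leave alone
- balm_jar: balm jar, 60 mm wide, 55 mm tall, origin under its centre; leave alone
- pacifier: loose pacifier, 40 mm wide, 42 mm tall, origin under its centre; leave alone
Things that resemble listed ones, but are neither listed nor needed, are in the scene too. Leave any purple look-alike of the cassette_d alone.

How it is judged:
By the outcome, as a careful person would: the job done as asked, in the order asked, and still so for the second after the job is handed in, with the robot touching nothing.
Of cassette_a, cassette_b, cassette_c, cassette_d only 2 to 4 are there at a start; the rules pass over those that are not, and their reading is None.
At some moment in a run one of cassette_a, cassette_b, cassette_c, cassette_d may be knocked a few centimetres aside while the robot is not near it.
Once in a run the grip may slacken for a moment while it holds something.
It also fails if it takes over 210 s, if anything falls off the work surface, if the arm or the gripper's body presses on something with over 40 N, if the wrist force passes 120 N, or if a joint passes its speed limit or range.

## Working session

There is one attempt and no reset: what is moved stays moved. The work goes in short steps, Python scripts to look and compute and a shell command to move; the robot and the scene stay as the last step left them, time stands still between calls to the robot, and variables do not carry over. Pictures are saved under pics/ and viewed, at most 14 in all, crops included, and the job is handed in when it is done.

```bash
ls; mkdir -p pics; python3 - <<'E'
from station import manip
import cv2,numpy as np
s=manip.sense();print(s)
for n in("scene","top"):
    im=manip.snapshot(n);cv2.imwrite(f"pics/{n}0.png",cv2.resize(im[:,:,::-1],(800,600),interpolation=cv2.INTER_CUBIC))
    np.save(f"pics/{n}0.npy",im)
    c=manip.get_calibration(n);print(n,c)
E
```

```text
pics
{'t': 0.0, 'q': array([ 1.02150987e+00,  5.28457303e-01,  1.43387712e+00, -8.76207530e-06,
        1.18136750e+00, -1.78501234e-01]), 'qd': array([-0.00050784, -0.00113317, -0.00011465,  0.00067464, -0.00241177,
        0.00020387]), 'tau': array([-3.29338018e-04, -4.42357600e+01, -1.78020197e+01, -2.48314154e-04,
        8.41474277e-03, -7.00795070e-06]), 'tcp_pos': array([0.2260473 , 0.58189017, 0.20504711]), 'tool_rot': array([ 1.84330691e-01,  9.82863716e-01, -9.87020127e-04, -3.71576346e-04]), 'force': array([-0.1081562 ,  0.36014768, -0.25673316]), 'ft_torque': array([ 0.06068541, -0.03351927,  0.00212901]), 'gripper_force': 0.0, 'finger_gap': 1.0022265866096216}
scene {'K': array([[457.19493297,   0.        , 253.7717826 ],
       [  0.        , 457.19493297, 184.78810491],
       [  0.        ,   0.        ,   1.        ]]), 'rvec': array([ 2.08121528,  1.0386725 , -0.4974955 ]), 'tvec': array([-0.36258362, -0.1767431 ,  1.89985117])}
top {'K': array([[406.59251489,   0.        , 252.06139477],
       [  0.        , 406.59251489, 189.96507764],
       [  0.        ,   0.        ,   1.        ]]), 'rvec': array([ 2.11911354, -2.16323007,  0.14305147]), 'tvec': array([0.03484859, 0.58394337, 1.1091087 ])}
```

View pics/top0.png

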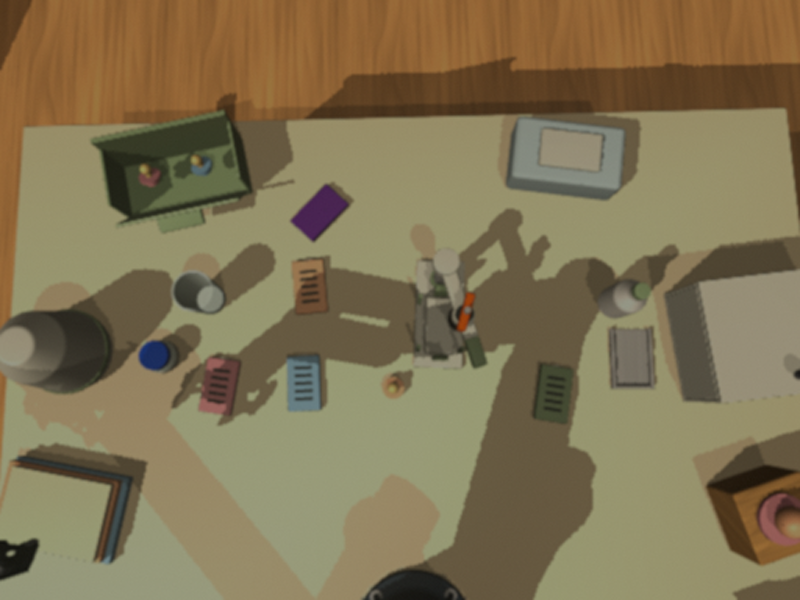

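View pics/scene0.png

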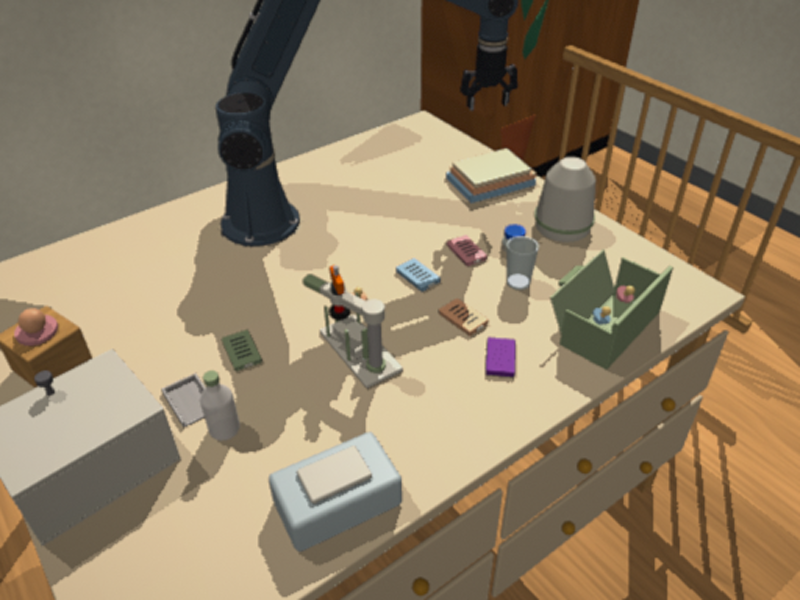

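All four cassettes are there (800-px top view): sage (552,392), peach (309,285), blue (303,382), rose (218,385). The purple look-alike is at (320,212), to be left alone. The rack is at (440,310), with its column toward +x and the arm already swung slightly toward -y.

```bash
cat > h.py <<'E'
import numpy as np,cv2
from station import manip
def cal(n):
    c=manip.get_calibration(n);R=cv2.Rodrigues(np.array(c["rvec"],float))[0]
    return np.array(c["K"]),R,np.array(c["tvec"],float).ravel()
def ray(px,z,C):
    K,R,t=C;px=np.atleast_2d(np.array(px,float))
    d=(R.T@np.linalg.inv(K)@np.c_[px,np.ones(len(px))].T).T;o=-R.T@t
    return o+d*((z-o[2])/d[:,2])[:,None]
def proj(P,C):
    K,R,t=C;p=(K@(R@np.atleast_2d(np.array(P,float)).T+t[:,None])).T
    return p[:,:2]/p[:,2:]
def seg(im,seed,tol=9,z=.016,C=None):
    """blob of like chroma around the seed pixel -> metric minAreaRect on plane z"""
    lab=cv2.cvtColor(im,cv2.COLOR_RGB2LAB).astype(float)
    u,v=map(int,seed);ref=np.median(lab[v-1:v+2,u-1:u+2].reshape(-1,3),0)
    m=(np.hypot(*(lab[...,1:]-ref[1:]).transpose(2,0,1))<tol).astype(np.uint8)
    k=np.ones((3,3),np.uint8);m=cv2.morphologyEx(m,cv2.MORPH_OPEN,k)
    n,l=cv2.connectedComponents(m);m=(l==l[v,u]).astype(np.uint8)
    c=np.vstack(cv2.findContours(m,cv2.RETR_EXTERNAL,cv2.CHAIN_APPROX_NONE)[0])
    W=ray(c.reshape(-1,2),z,C)[:,:2]
    (x,y),(w,h),a=cv2.minAreaRect((W*1000).astype(np.float32))
    if w<h:w,h,a=h,w,a+90
    return x,y,w,h,(a+90)%180-90
def st():
    s=manip.sense();from scipy.spatial.transform import Rotation as Ro
    R=Ro.from_quat(s["tool_rot"]).as_matrix()
    print("t",round(s["t"],2),"tcp",(s["tcp_pos"]*1000).round(1),"yawY",np.degrees(np.arctan2(R[1,1],R[0,1])).round(1),"z",R[:,2].round(3),"gap",round(s["finger_gap"],3),"F",s["force"].round(1),"q",s["q"].round(2))
E
python3 - <<'E'
from h import *
st();C=cal("top");im=np.load("pics/top0.npy")
for n,p in dict(a=(541,390),b=(298,272),c=(300,370),d=(213,372),purple=(320,212)).items():
    for tol in (6,10):
        print(n,np.round(seg(im,np.array(p)*.64,tol,C=C),1))
for n,p,z in(("hinge",(447,261),.17),("col?",(445,262),.19),("nose",(475,351),.17),("foot_tl",(417,262),.012),("foot_bl",(415,366),.012),("foot_br",(463,366),.012)):
    print(n,ray(np.array(p)*.64,z,C)[0].round(4))
cr=im[150:245,255:325,::-1];cv2.imwrite("pics/rk.png",cv2.resize(cr,None,fx=6,fy=6,interpolation=cv2.INTER_CUBIC))
w=manip.snapshot("wrist");cv2.imwrite("pics/w0.png",w[:,:,::-1])
E
```

```text
t 0.1 tcp [226.1 582.  205.1] yawY 68.8 z [-0.001 -0.002 -1.   ] gap 1.001 F [ 0.3 -0.2 -0.4] q [ 1.02  0.53  1.43 -0.    1.18 -0.18]
a [ 406.4 -261.5  101.1   61.5  -10. ]
a [ 509.    11.  1488.6  899.1   89.1]
b [633.3 183.3  56.7  56.7 -86.4]
b [612.6 181.5 100.2  61.2   4.5]
c [ 4.341e+02  1.916e+02  9.660e+01  5.740e+01 -2.000e-01]
c [4.351e+02 1.902e+02 9.950e+01 5.960e+01 3.000e-01]
d [433.7 345.7  95.   59.8 -10.6]
d [433.2 345.9 101.5  63.6  -8.7]
purple [754.4 162.1  93.6  53.7 -44.8]
purple [754.4 162.   94.5  53.9 -44.8]
hinge [ 0.6228 -0.0657  0.17  ]
col? [ 0.6172 -0.061   0.19  ]
nose [ 0.4763 -0.1055  0.17  ]
foot_tl [ 0.654  -0.0216  0.012 ]
foot_bl [ 0.4601 -0.0131  0.012 ]
foot_br [ 0.4584 -0.1009  0.012 ]
```

View pics/rk.png

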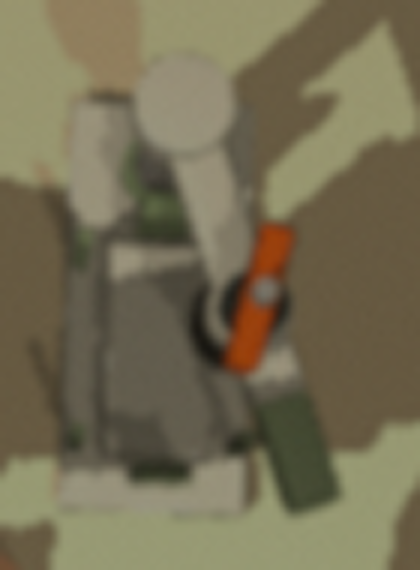

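Crop: foot plate corners at crop (60,510), (245,513) and (72,95). Cap at (187,105), nose centre at (297,447), screw top at (265,290). I'll fit the rack pose and swing from these.

```bash
python3 - <<'E'
from h import *
from scipy.optimize import least_squares
C=cal("top")
obs=np.array([(60,508),(247,513),(72,97),(322,505),(295,415)])/6+np.array([255,150])+0.0
nose=lambda s,r,:(90-r*np.cos(s),-r*np.sin(s))
def pts(p):
    x,y,yw,s=p
    L=np.array([(-75,45,12),(-75,-45,12),(125,45,12),(*nose(s,177),170),(*nose(s,140),170)],float)/1000
    R=np.array([[np.cos(yw),-np.sin(yw)],[np.sin(yw),np.cos(yw)]])
    return np.c_[L[:,:2]@R.T+[x,y],L[:,2]]
f=lambda p:(proj(pts(p),C)-obs).ravel()
r=least_squares(f,[.53,-.06,0,.3]);print(r.x.round(4),np.degrees(r.x[2:]).round(1),r.fun.reshape(-1,2).round(1))
x,y,yw,s=r.x
R=np.array([[np.cos(yw),-np.sin(yw)],[np.sin(yw),np.cos(yw)]])
for r_ in (0,90,152):print(r_,(R@np.array([.09-r_/1000*np.cos(s),-r_/1000*np.sin(s)])+[x,y]).round(4))
E
```

```text
[ 0.5322 -0.0599 -0.0525  0.3518] [-3.  20.2] [[-0.1 -0.2]
 [ 0.2 -0. ]
 [-0.2 -0.3]
 [ 0.3 -0.2]
 [-0.2  0.6]]
0 [ 0.6221 -0.0646]
90 [ 0.5361 -0.0912]
152 [ 0.4768 -0.1094]
```

```bash

python3 -m handwheel '[[13,-35,10,0,0,-7,1],[13,-35,10,0,0,-7,1],[13,-35,10,0,0,-7,1],[13,-35,10,0,0,-7,1],[13,-35,10,0,0,-7,1],[13,-35,10,0,0,-7,1],[13,-35,10,0,0,-7,1],[13,-35,10,0,0,-7,1],[13,-35,10,0,0,-7,1],[13,-35,5,0,0,-7,1]]' 25
python3 -m handwheel '[[12,-34,0,0,0,-7,1],[12,-34,0,0,0,-7,1],[12,-34,0,0,0,-7,1],[12,-34,0,0,0,-7,1],[12,-34,0,0,0,-7,1],[12,-34,0,0,0,-7,1],[12,-34,0,0,0,-7,1],[12,-34,0,0,0,-8,1],[12,-34,0,0,0,-8,1],[13,-35,0,0,0,0,1]]'
python3 - <<'E'
from h import *
st();w=manip.snapshot("wrist");cv2.imwrite("pics/w1.png",w[:,:,::-1]);np.save("pics/w1.npy",w);C=cal("wrist")
print(proj([[.4768,-.1094,.17],[.5361,-.0912,.215],[.6221,-.0646,.17],[.5322,-.0599,.035]],C).round(0),(-C[1].T@C[2]).round(3))
E
```

```text
t: 1.4
tcp_pos: [0.3568, 0.2314, 0.3015]
tool_rot: [0.716, 0.698, 0.0, 0.0]
force: [1.0, 1.0, 0.7]
finger_gap: 1.0
gripper_force: 0.0
t: 2.65
tcp_pos: [0.4774, -0.1095, 0.3008]
tool_rot: [0.979, 0.205, -0.0, -0.0]
force: [0.4, 0.0, 0.4]
finger_gap: 1.003
gripper_force: 0.0
t 2.65 tcp [ 477.4 -109.5  300.8] yawY -66.3 z [-0.  0. -1.] gap 1.003 F [0.4 0.  0.4] q [-0.45  0.23  1.63  0.    1.28  0.7 ]
[[243. 177.]
 [250. 118.]
 [262.   3.]
 [227.  99.]] [ 0.556 -0.081  0.468]
```

View pics/w1.png

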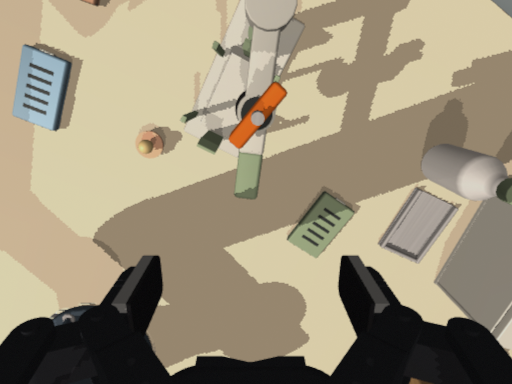

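Wrist view: nose centre at (248,176), knob screw (258,118), hinge cap about (271,8). The sage cassette is at (321,224) and the pacifier at (148,145).

```bash
python3 - <<'E'
from h import *
C=cal("wrist");print(C[0][0,0])
for n,p,z in(("nose",(248,176),.17),("screw",(258,118),.235),("screwlow",(258,118),.22),("footBL",(188,118),.012),("plateR",(303,42),.012)):print(n,ray(p,z,C)[0].round(4))
w=np.load("pics/w1.npy")
print("a",np.round(seg(w,(300,238),8,C=C),1))
print("a",np.round(seg(w,(300,238),5,C=C),1))
print("c",np.round(seg(w,(25,80),8,C=C),1))
E
```

```text
311.0462850499846
nose [ 0.48   -0.1136  0.17  ]
screw [ 0.5398 -0.0956  0.235 ]
screwlow [ 0.5387 -0.0966  0.22  ]
footBL [ 0.4843 -0.0181  0.012 ]
plateR [ 0.6381 -0.1245  0.012 ]
a [ 409.7 -268.7   98.5   60.9  -10.3]
a [ 409.6 -269.    97.5   59.   -11. ]
c [440.5 179.5  98.9  63.4   1.7]
```

```bash

python3 -m handwheel '[[1,-2,-20,0,0,-6.5,1],[0,0,-30,0,0,0,1],[0,0,-30,0,0,0,1],[0,0,-30,0,0,0,1],[0,0,-30,0,0,0,1],[0,0,-13,0,0,0,1],[0,0,0,0,0,0,0.2],[0,0,0,0,0,0,0],[0,0,0,0,0,0,0],[0,0,0,0,0,0,0]]' 25
python3 - <<'E'
from h import *
st();print(manip.sense()["gripper_force"],manip.sense()["ft_torque"].round(2))
E
```

```text
t: 3.95
tcp_pos: [0.4789, -0.1107, 0.1488]
tool_rot: [0.989, 0.15, 0.001, 0.0]
force: [0.2, 0.4, -0.2]
finger_gap: 0.143
gripper_force: 0.0
t 3.95 tcp [ 478.9 -110.7  148.8] yawY -72.7 z [ 0.002 -0.001 -1.   ] gap 0.143 F [ 0.2  0.4 -0.2] q [-0.45  0.44  1.82 -0.    0.88  0.81]
0.0 [-0.02 -0.    0.01]
```

```bash

python3 - <<'E'
from h import *
w=manip.snapshot("wrist")[:,:,::-1];s=manip.snapshot("scene")[:,:,::-1][110:300,170:350]
s=cv2.resize(s,(364,384));cv2.imwrite("pics/w2.png",np.hstack([w[:,100:450],s]))
E
```

```text
(no output)
```

View pics/w2.png

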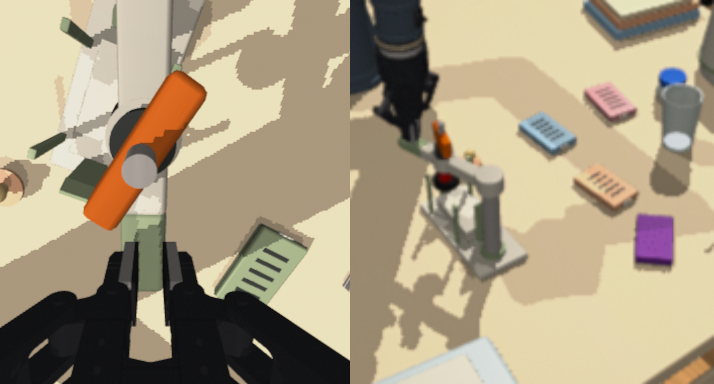

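The fingers straddle the green nose (145,255) and are centred on it, still closing.

```bash

python3 -m handwheel '[[0,0,0,0,0,0,0],[0,0,0,0,0,0,0],[0,0,0,0,0,0,0],[0,0,0,0,0,0,0],[0,0,0,0,0,0,0],[0,0,0,0,0,0,0],[0,0,0,0,0,0,0],[0,0,0,0,0,0,0],[0,0,0,0,0,0,0],[0,0,0,0,0,0,0]]' 25
python3 - <<'E'
from h import *
st();print(manip.sense()["gripper_force"],manip.sense()["ft_torque"].round(2))
h=np.array([.6221,-.0646])
def path(h,a0,a1,n,r):
    a=np.radians(np.linspace(a0,a1,n+1));P=h-r*np.c_[np.cos(a),np.sin(a)]
    print((np.diff(P,axis=0)*1000).round(1).tolist(),P[-1])
p=manip.sense()["tcp_pos"][:2];d=h-p;print(np.hypot(*d),np.degrees(np.arctan2(d[1],d[0])))
E
```

```text
t: 5.3
tcp_pos: [0.4784, -0.1105, 0.148]
tool_rot: [0.989, 0.15, -0.0, -0.0]
force: [-0.3, -0.3, 0.0]
finger_gap: 0.001
gripper_force: 0.0
t 5.3 tcp [ 478.4 -110.5  148. ] yawY -72.7 z [-0.  0. -1.] gap 0.001 F [-0.3 -0.3  0. ] q [-0.45  0.44  1.82  0.    0.88  0.81]
0.0 [-0.04 -0.05 -0.01]
0.15081554674510658 17.713098617494914
```

```bash

python3 - <<'E'
from h import *
w=manip.snapshot("wrist")[:,:,::-1];s=manip.snapshot("scene")[:,:,::-1][150:220,180:250]
C=cal("wrist");print(proj([[.4784,-.1105,.148]],C))
t=manip.snapshot("top")[:,:,::-1][150:245,255:325]
cv2.imwrite("pics/w3.png",np.hstack([w[100:,150:400],cv2.resize(s,(284,284),interpolation=cv2.INTER_CUBIC),cv2.resize(t,(210,284))]))
E
```

```text
[[248.93819729 235.52927465]]
```

View pics/w3.png

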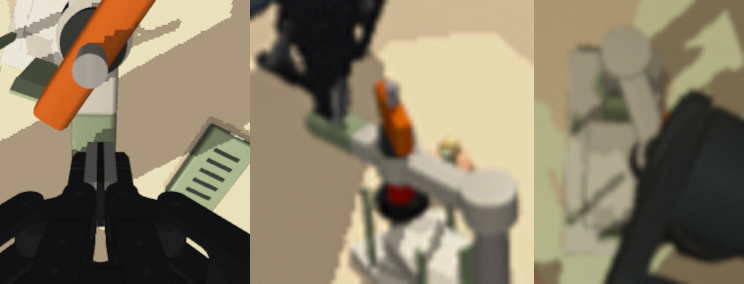

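The closed fingers cover the nose without contact, so I'll check the nose's height by triangulating it between cameras.

```bash

python3 - <<'E'
from h import *
S=cal("scene");W=cal("wrist");T=cal("top")
print("nose px scene obs",180+85/4.06,150+128/4.06)
for z in(.11,.13,.15,.17):print(z,"scene",proj([.479,-.111,z],S).round(1),"wrist",proj([.479,-.111,z],W).round(1),"top",proj([.479,-.111,z],T).round(1))
def tri(*ob):
    A=[];
    for p,(K,R,t) in ob:
        P=K@np.c_[R,t];A+= [p[0]*P[2]-P[0],p[1]*P[2]-P[1]]
    v=np.linalg.svd(np.array(A))[2][-1];return v[:3]/v[3]
top=lambda x,y:(255+x/6,150+y/6)
top8=lambda x,y:(x*.64,y*.64)
print("nose c",tri(((201,181.5),S),(top(297,447),T)))
print("cap",tri(((180+(490-250)/4.06,150+180/4.06),S),(top(187,105),T)))
print("screw",tri(((180+(392-250)/4.06,150+87/4.06),S),(top(265,287),T)))
E
```

```text
nose px scene obs 200.935960591133 181.5270935960591
0.11 scene [[202.1 193.8]] wrist [[250. 211.]] top [[303.4 224.9]]
0.13 scene [[201.6 189.1]] wrist [[250.  222.5]] top [[304.3 224.5]]
0.15 scene [[201.  184.4]] wrist [[250.  236.4]] top [[305.2 224. ]]
0.17 scene [[200.5 179.6]] wrist [[250.1 253.5]] top [[306.2 223.5]]
nose c [ 0.47698487 -0.10842024  0.1594325 ]
cap [ 0.62055991 -0.06312692  0.18124025]
screw [ 0.53649889 -0.08930958  0.22885062]
```

```bash

python3 - <<'E'
from h import *
w=manip.snapshot("wrist")[:,:,::-1][180:310,190:310];s=manip.snapshot("scene")[:,:,::-1][155:200,182:224]
z=lambda i,k:cv2.resize(i,None,fx=k,fy=k,interpolation=cv2.INTER_CUBIC)
a=z(w,3);b=cv2.resize(s,(364,390),interpolation=cv2.INTER_CUBIC)
cv2.imwrite("pics/w4.png",np.hstack([a,b]));print(manip.sense()["finger_gap"])
E
```

```text
-0.0008504851514197445
```

View pics/w4.png

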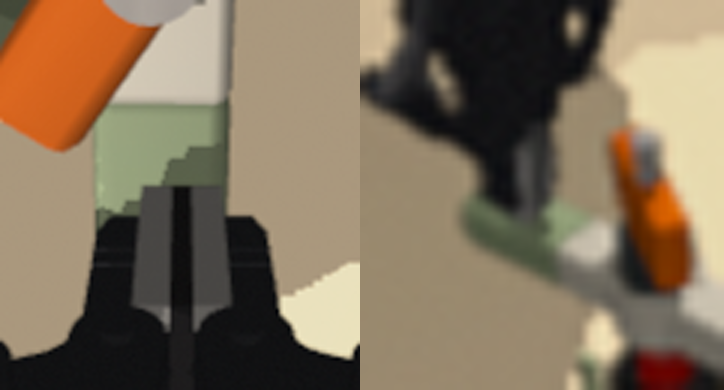

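The fingertips hover just above the nose top although the TCP reads z = 148 mm. I'll check the cameras' heights against the cassettes.

```bash

cat >> h.py <<'E'
def tri(*ob):
    A=[]
    for p,(K,R,t) in ob:
        P=K@np.c_[R,t];A+= [p[0]*P[2]-P[0],p[1]*P[2]-P[1]]
    v=np.linalg.svd(np.array(A))[2][-1];return v[:3]/v[3]
E
python3 - <<'E'
from h import *
S=cal("scene");T=cal("top");W=cal("wrist")
for n,a,b in(("c",(418,274),(304,382)),("b",(463,317),(309,285)),("a",(242,350),(553,392)),("d",(467,250),(219,385)),("purple",(501,355),(320,212))):
    print(n,tri((np.array(a)*.64,S),(np.array(b)*.64,T)).round(4))
tipw=(190+181/3,180+187/3);tips=(182+530/364*42,155+212/390*45)
print("tip",tri((tipw,W),(tips,S)),tipw,tips,"tcp in scene",proj(manip.sense()["tcp_pos"],S))
print("nose/white border", tri(((190+162/3,180+104/3),W),((182+560/364*42-42,155+235/390*45),S)))
E
```

```text
c [0.4356 0.1917 0.0087]
b [0.6151 0.1812 0.0062]
a [ 0.4084 -0.2629  0.0078]
d [0.4333 0.3486 0.0065]
purple [0.7561 0.1618 0.0112]
tip [ 0.60090151 -0.0621763   0.25250397] (250.33333333333334, 242.33333333333334) (243.15384615384616, 179.46153846153845) tcp in scene [[201.12283419 184.72799104]]
nose/white border [ 0.49501688 -0.10424249  0.16605628]
```

The scene camera puts the fingertips about 20 mm above the reported TCP, so I'll open, shift 12 mm outward (clear of the knob), go 20 mm lower and close again.

```bash

python3 -m handwheel '[[0,0,0,0,0,0,1],[0,0,0,0,0,0,1],[0,0,0,0,0,0,1],[0,0,0,0,0,0,1],[0,0,0,0,0,0,1],[-6,-2,0,0,0,0,1],[-6,-2,0,0,0,0,1],[0,0,0,0,0,0,1],[0,0,0,0,0,0,1],[0,0,0,0,0,0,1]]' 25
python3 -m handwheel '[[0,0,-4,0,0,0,1],[0,0,-4,0,0,0,1],[0,0,-4,0,0,0,1],[0,0,-4,0,0,0,1],[0,0,-4,0,0,0,1],[0,0,0,0,0,0,0],[0,0,0,0,0,0,0],[0,0,0,0,0,0,0],[0,0,0,0,0,0,0],[0,0,0,0,0,0,0]]' 25
python3 -m handwheel '[[0,0,0,0,0,0,0],[0,0,0,0,0,0,0],[0,0,0,0,0,0,0],[0,0,0,0,0,0,0],[0,0,0,0,0,0,0],[0,0,0,0,0,0,0],[0,0,0,0,0,0,0],[0,0,0,0,0,0,0],[0,0,0,0,0,0,0],[0,0,0,0,0,0,0]]' 25
python3 - <<'E'
from h import *
st()
E
```

```text
t: 6.8
tcp_pos: [0.4666, -0.1146, 0.1481]
tool_rot: [0.989, 0.15, 0.0, 0.0]
force: [0.1, -0.1, -0.2]
finger_gap: 0.997
gripper_force: 0.0
t: 8.05
tcp_pos: [0.466, -0.1138, 0.1282]
tool_rot: [0.989, 0.15, -0.0, -0.0]
force: [-0.2, 3.9, 3.6]
finger_gap: 0.275
gripper_force: 29.5
t: 9.3
tcp_pos: [0.466, -0.1138, 0.1282]
tool_rot: [0.989, 0.15, -0.0, -0.001]
force: [-1.6, 4.0, 6.1]
finger_gap: 0.272
gripper_force: 29.7
t 9.3 tcp [ 466.  -113.8  128.2] yawY -72.7 z [-0.001  0.001 -1.   ] gap 0.272 F [-1.6  4.   6.1] q [-0.47  0.46  1.87  0.    0.82  0.8 ]
```

```bash

python3 - <<'E'
from h import *
h=np.array([.6221,-.0646]);p=np.array([.466,-.1138]);d=h-p;r=np.hypot(*d);a0=np.degrees(np.arctan2(d[1],d[0]))
a=np.radians(np.linspace(a0,a0+70,11));P=h-r*np.c_[np.cos(a),np.sin(a)];print(r,a0,(np.diff(P,axis=0)*1000).round(1).tolist(),P[-1])
E
```

```text
0.16366994226185816 17.493943341479127 [[7.2, -18.7], [9.4, -17.6], [11.5, -16.4], [13.4, -14.9], [15.1, -13.1], [16.6, -11.2], [17.8, -9.1], [18.8, -6.8], [19.5, -4.5], [19.9, -2.1]] [ 0.61494353 -0.22811341]
```

```bash

python3 -m handwheel '[[3.5,-9.5,0,0,0,3.5,0],[3.7,-9.2,0,0,0,3.5,0],[4.5,-9,0,0,0,3.5,0],[4.9,-8.6,0,0,0,3.5,0],[5.5,-8.4,0,0,0,3.5,0],[6,-8,0,0,0,3.5,0],[6.5,-7.6,0,0,0,3.5,0],[6.9,-7.3,0,0,0,3.5,0],[7.3,-6.8,0,0,0,3.5,0],[7.8,-6.3,0,0,0,3.5,0]]'
python3 -m handwheel '[[8.1,-5.9,0,0,0,3.5,0],[8.5,-5.3,0,0,0,3.5,0],[8.8,-4.8,0,0,0,3.5,0],[9,-4.3,0,0,0,3.5,0],[9.3,-3.7,0,0,0,3.5,0],[9.5,-3.1,0,0,0,3.5,0],[9.7,-2.6,0,0,0,3.5,0],[9.8,-1.9,0,0,0,3.5,0],[10,-1.4,0,0,0,3.5,0],[10,-0.7,0,0,0,3.5,0]]'
python3 -m handwheel '[[0,0,0,0,0,0,0],[0,0,0,0,0,0,1],[0,0,0,0,0,0,1],[0,0,0,0,0,0,1],[0,0,0,0,0,0,1],[0,0,0,0,0,0,1],[0,0,10,0,0,0,1],[0,0,30,0,0,0,1],[0,0,30,0,0,0,1],[0,0,30,0,0,0,1]]'
python3 - <<'E'
from h import *
st();w=manip.snapshot("wrist");cv2.imwrite("pics/w5.png",w[:,:,::-1])
E
```

```text
t: 10.55
tcp_pos: [0.5228, -0.1945, 0.1283]
tool_rot: [0.898, 0.441, -0.0, -0.001]
force: [-1.7, 5.0, 5.1]
finger_gap: 0.272
gripper_force: 29.6
t: 11.8
tcp_pos: [0.6152, -0.2281, 0.1283]
tool_rot: [0.723, 0.69, -0.0, -0.001]
force: [-2.5, 4.3, 4.6]
finger_gap: 0.27
gripper_force: 29.5
t: 13.05
tcp_pos: [0.6159, -0.2289, 0.2298]
tool_rot: [0.724, 0.69, 0.0, 0.0]
force: [0.2, 0.6, 0.1]
finger_gap: 0.994
gripper_force: 0.0
t 13.05 tcp [ 615.9 -228.9  229.8] yawY -2.7 z [ 0.001 -0.001 -1.   ] gap 0.994 F [0.2 0.6 0.1] q [-0.53  0.55  1.32 -0.    1.27 -0.48]
```

View pics/w5.png

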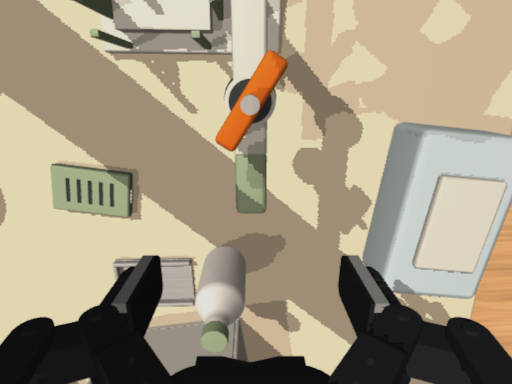

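The arm stands at 90° to the foot plate (arm axis vertical at x=250, plate edge horizontal at y=50). Next: over cassette_a.

```bash

python3 -m handwheel '[[-21,-3.3,0,0,0,-9.8,1],[-21,-3.3,0,0,0,-9.8,1],[-21,-3.3,0,0,0,-9.8,1],[-21,-3.3,0,0,0,-9.8,1],[-21,-3.3,0,0,0,-9.8,1],[-21,-3.3,-10,0,0,-9.8,1],[-21,-3.3,-10,0,0,-9.8,1],[-21,-3.3,-10,0,0,-9.8,1],[-21,-3.3,-10,0,0,-9.8,1],[-20,-3.3,-10,0,0,-9.1,1]]'
python3 -m handwheel '[[0,0,0,0,0,0,1],[0,0,0,0,0,0,1],[0,0,0,0,0,0,1],[0,0,-10,0,0,0,1],[0,0,-20,0,0,0,1],[0,0,-20,0,0,0,1],[0,0,-20,0,0,0,1],[0,0,-10,0,0,0,1],[0,0,0,0,0,0,1],[0,0,0,0,0,0,1]]'
python3 - <<'E'
from h import *
st();C=cal("wrist");w=manip.snapshot("wrist");cv2.imwrite("pics/w6.png",w[:,:,::-1]);np.save("pics/w6.npy",w)
p=proj([[.407,-.262,.016],[.407,-.262,.0],[.407+.05*np.cos(.175),-.262-.05*np.sin(.175),.016]],C);print(p.round(0),(-C[1].T@C[2]).round(3))
E
```

```text
t: 14.35
tcp_pos: [0.4063, -0.2622, 0.1782]
tool_rot: [0.996, -0.09, 0.0, 0.0]
force: [0.5, 0.2, 0.2]
finger_gap: 0.999
gripper_force: 0.0
t: 15.6
tcp_pos: [0.4071, -0.2622, 0.0984]
tool_rot: [0.996, -0.087, 0.0, 0.0]
force: [0.6, 0.3, -0.7]
finger_gap: 0.999
gripper_force: 0.0
t 15.6 tcp [ 407.1 -262.2   98.4] yawY -100.0 z [ 0.001 -0.001 -1.   ] gap 0.999 F [ 0.6  0.3 -0.7] q [-0.8   0.52  1.88  0.    0.74  0.94]
[[249. 192.]
 [249. 187.]
 [249. 133.]] [ 0.489 -0.277  0.266]
```

View pics/w6.png

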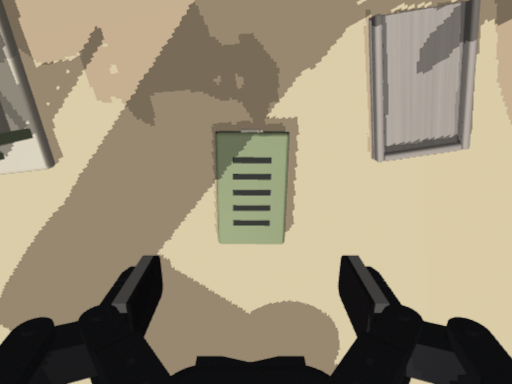

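Cassette_a at (252,187), against a predicted (249,192), lies centred between the fingers. Descending in stages with a test close.

```bash

python3 -m handwheel '[[1,0,-20,0,0,0,1],[1,0,-20,0,0,0,1],[0,0,-20,0,0,0,1],[0,0,-15,0,0,0,1],[0,0,-10,0,0,0,1],[0,0,-5,0,0,0,1],[0,0,-3,0,0,0,1],[0,0,0,0,0,0,1],[0,0,0,0,0,0,1],[0,0,0,0,0,0,1]]'
python3 -m handwheel '[[0,0,0,0,0,0,0.5],[0,0,0,0,0,0,0.5],[0,0,0,0,0,0,0.5],[0,0,0,0,0,0,0.5],[0,0,0,0,0,0,0.5],[0,0,0,0,0,0,0.5],[0,0,0,0,0,0,0.5],[0,0,0,0,0,0,0.5],[0,0,0,0,0,0,0.5],[0,0,0,0,0,0,0.5]]' 40
```

```text
t: 16.9
tcp_pos: [0.4089, -0.262, 0.0053]
tool_rot: [0.996, -0.088, 0.0, 0.0]
force: [-1.0, 0.8, -0.5]
finger_gap: 0.999
gripper_force: 0.0
t: 18.15
tcp_pos: [0.4087, -0.2619, 0.005]
tool_rot: [0.996, -0.088, 0.0, 0.0]
force: [-0.2, -0.8, 0.2]
finger_gap: 0.5
gripper_force: 0.0
```

```bash

python3 -m handwheel '[[0,0,0,0,0,0,1],[0,0,0,0,0,0,1],[0,0,0,0,0,0,1],[0,0,0,0,0,0,1],[0,0,-3,0,0,0,1],[0,0,-3,0,0,0,1],[0,0,-2,0,0,0,1],[0,0,-2,0,0,0,1],[0,0,0,0,0,0,1],[0,0,0,0,0,0,1]]'
python3 -m handwheel '[[0,0,-1,0,0,0,0.5],[0,0,0,0,0,0,0.5],[0,0,0,0,0,0,0.5],[0,0,0,0,0,0,0.5],[0,0,0,0,0,0,0.5],[0,0,0,0,0,0,0.5],[0,0,0,0,0,0,0.5],[0,0,0,0,0,0,0.5],[0,0,0,0,0,0,0.5],[0,0,0,0,0,0,0.5]]' 40
python3 - <<'E'
from h import *
st();w=manip.snapshot("wrist")[130:300,130:370,::-1];s=manip.snapshot("scene")[190:250,125:185,::-1]
cv2.imwrite("pics/w7.png",np.hstack([cv2.resize(w,(480,340)),cv2.resize(s,(310,340),interpolation=cv2.INTER_CUBIC)]))
E
```

```text
t: 19.4
tcp_pos: [0.4087, -0.2619, -0.005]
tool_rot: [0.996, -0.088, -0.0, -0.0]
force: [0.4, 0.4, 0.5]
finger_gap: 1.0
gripper_force: 0.0
t: 20.65
tcp_pos: [0.4087, -0.2619, -0.006]
tool_rot: [0.996, -0.088, -0.0, -0.0]
force: [-0.2, -0.5, -0.4]
finger_gap: 0.503
gripper_force: 0.0
t 20.65 tcp [ 408.7 -261.9   -6. ] yawY -100.0 z [-0.  0. -1.] gap 0.503 F [-0.2 -0.5 -0.4] q [-0.8   0.72  1.93  0.    0.49  0.95]
```

View pics/w7.png

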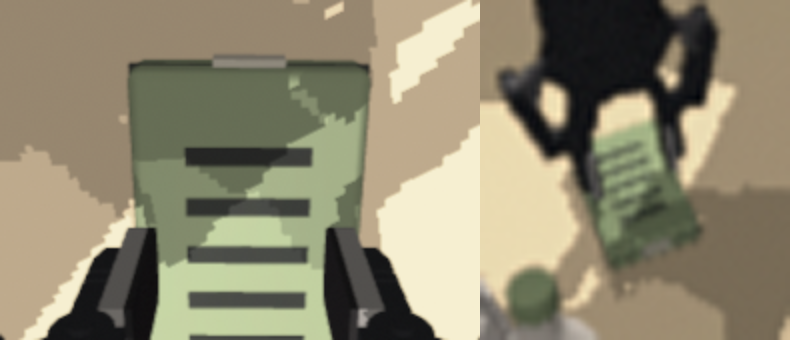

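The half-closed fingertips are still above the cassette's top, so the TCP reading is about 25 mm low. Going 10 mm lower.

```bash

python3 -m handwheel '[[0,0,0,0,0,0,1],[0,0,0,0,0,0,1],[0,0,0,0,0,0,1],[0,0,0,0,0,0,1],[0,0,-3,0,0,0,1],[0,0,-3,0,0,0,1],[0,0,-2,0,0,0,1],[0,0,-2,0,0,0,1],[0,0,0,0,0,0,1],[0,0,0,0,0,0,1]]'
python3 -m handwheel '[[0,0,-1,0,0,0,0.5],[0,0,0,0,0,0,0.5],[0,0,0,0,0,0,0.5],[0,0,0,0,0,0,0.5],[0,0,0,0,0,0,0.5],[0,0,0,0,0,0,0.5],[0,0,0,0,0,0,0.5],[0,0,0,0,0,0,0.5],[0,0,0,0,0,0,0.5],[0,0,0,0,0,0,0.5]]' 40
```

```text
t: 22.0
tcp_pos: [0.4088, -0.2619, -0.016]
tool_rot: [0.996, -0.088, 0.0, 0.0]
force: [0.4, 0.0, -0.2]
finger_gap: 1.003
gripper_force: 0.0
t: 23.25
tcp_pos: [0.4088, -0.262, -0.0165]
tool_rot: [0.996, -0.088, 0.0, 0.0]
force: [0.0, -0.2, 5.9]
finger_gap: 0.674
gripper_force: 41.7
```

```bash

python3 -m handwheel '[[0,0,0,0,0,0,0.85],[0,0,0,0,0,0,0.85],[0,0,0,0,0,0,0.85],[0,0,-2,0,0,0,0.85],[0,0,-2,0,0,0,0.85],[0,0,-2,0,0,0,0.85],[0,0,0,0,0,0,0.85],[0,0,0,0,0,0,0.85],[0,0,0,0,0,0,0.85],[0,0,0,0,0,0,0.85]]'
python3 -m handwheel '[[0,0,0,0,0,0,0.5],[0,0,0,0,0,0,0.5],[0,0,0,0,0,0,0.5],[0,0,0,0,0,0,0.5],[0,0,0,0,0,0,0.5],[0,0,0,0,0,0,0.5],[0,0,0,0,0,0,0.5],[0,0,0,0,0,0,0.5],[0,0,0,0,0,0,0.5],[0,0,0,0,0,0,0.5]]' 40
python3 - <<'E'
from h import *
st();w=manip.snapshot("wrist")[130:300,130:370,::-1];s=manip.snapshot("scene")[190:250,125:185,::-1]
cv2.imwrite("pics/w8.png",np.hstack([cv2.resize(w,(480,340)),cv2.resize(s,(310,340),interpolation=cv2.INTER_CUBIC)]))
E
```

```text
t: 24.5
tcp_pos: [0.4088, -0.2619, -0.0229]
tool_rot: [0.996, -0.088, 0.0, 0.0]
force: [0.1, -0.1, -0.4]
finger_gap: 0.848
gripper_force: 0.0
t: 25.75
tcp_pos: [0.4088, -0.262, -0.0227]
tool_rot: [0.996, -0.088, 0.0, 0.0]
force: [0.1, -0.1, 6.2]
finger_gap: 0.688
gripper_force: 43.3
t 25.75 tcp [ 408.8 -262.   -22.7] yawY -100.0 z [ 0. -0. -1.] gap 0.688 F [ 0.1 -0.1  6.2] q [-0.8   0.76  1.93 -0.    0.45  0.95]
```

View pics/w8.png

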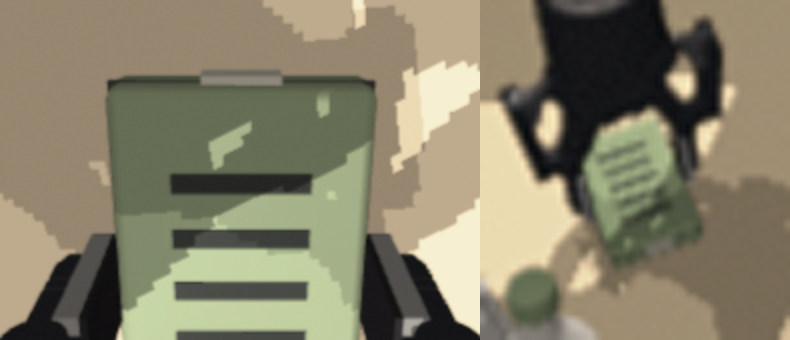

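Cassette_a is held between the pads at mid-length. I'll lift it, turn half round so the wrist camera faces away from the column, and carry it above the tray.

```bash

python3 -m handwheel '[[0,0,13,0,0,10.4,0.5],[0,0,13,0,0,10.4,0.5],[0,0,13,0,0,10.4,0.5],[0,0,13,0,0,10.4,0.5],[0,0,13,0,0,10.4,0.5],[0,0,13,0,0,10.4,0.5],[0,0,13,0,0,10.4,0.5],[0,0,13,0,0,10.4,0.5],[0,0,13,0,0,10.4,0.5],[0,0,13,0,0,10.4,0.5]]' 60
python3 -m handwheel '[[12.3,20.2,0,0,0,10.4,0.5],[12.3,20.2,0,0,0,10.4,0.5],[12.3,20.2,0,0,0,10.4,0.5],[12.3,20.2,0,0,0,10.4,0.5],[12.3,20.2,0,0,0,10.4,0.5],[12.3,20.2,0,0,0,10.4,0.5],[12.3,20.2,0,0,0,10.4,0.5],[12.3,20.2,0,0,0,10.2,0.5],[12.3,20.2,0,0,0,0,0.5],[12.7,20.3,0,0,0,0,0.5]]'
python3 - <<'E'
from h import *
st();C=cal("wrist");w=manip.snapshot("wrist");np.save("pics/w9.npy",w);t=manip.snapshot("top")[140:260,230:350,::-1]
cv2.imwrite("pics/w9.png",np.hstack([w[:,60:450,::-1],cv2.resize(t,(384,384),interpolation=cv2.INTER_CUBIC)]))
x,y,yw=.5322,-.0599,-.0525;R=np.array([[np.cos(yw),-np.sin(yw)],[np.sin(yw),np.cos(yw)]])
L=np.array([(-56,12,99),(-56,-12,99),(-44,35,97),(-44,-35,97),(56,12,99),(-75,45,12),(-75,-45,12)])/1000
print(proj(np.c_[L[:,:2]@R.T+[x,y],L[:,2]],C).round(0))
E
```

```text
t: 27.1
tcp_pos: [0.4084, -0.2615, 0.107]
tool_rot: [0.68, 0.733, 0.0, -0.0]
force: [-0.1, -0.7, -0.5]
finger_gap: 0.682
gripper_force: 66.0
t: 28.35
tcp_pos: [0.532, -0.0589, 0.1064]
tool_rot: [0.027, 1.0, 0.0, -0.001]
force: [-0.9, -0.1, -1.5]
finger_gap: 0.676
gripper_force: 66.0
t 28.35 tcp [532.  -58.9 106.4] yawY 87.0 z [-0.001  0.    -1.   ] gap 0.676 F [-0.9 -0.1 -1.5] q [-0.32  0.55  1.75 -0.    0.84 -1.84]
[[271. 140.]
 [228. 140.]
 [310. 160.]
 [189. 160.]
 [268. 306.]
 [306.  99.]
 [194.  99.]]
```

View pics/w9.png

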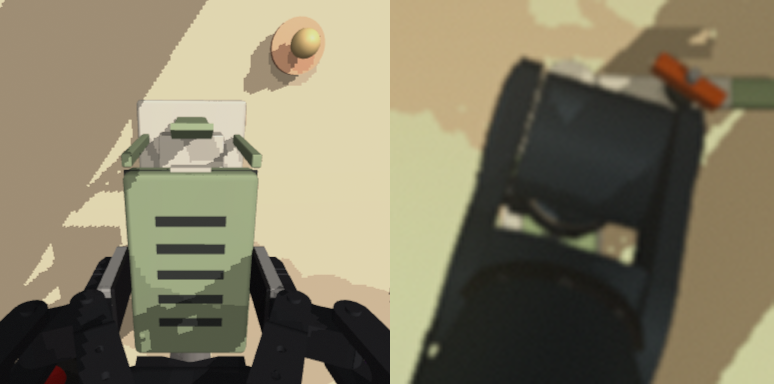

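The foot plate corners at (197,101) and (305,101) match the prediction (194,99), (306,99). The end plate and posts line up with the cassette. Lowering.

```bash

python3 -m handwheel '[[0,0,-15,0,0,0,0.5],[0,0,-15,0,0,0,0.5],[0,0,-15,0,0,0,0.5],[0,0,-15,0,0,0,0.5],[0,0,-12,0,0,0,0.5],[0,0,-8,0,0,0,0.5],[0,0,-6,0,0,0,0.5],[0,0,-4,0,0,0,0.5],[0,0,-2,0,0,0,0.5],[0,0,0,0,0,0,0.5]]'
python3 - <<'E'
from h import *
st()
E
```

```text
t: 29.7
tcp_pos: [0.5323, -0.0598, 0.0152]
tool_rot: [0.027, 1.0, -0.0, 0.0]
force: [0.5, 0.4, 0.1]
finger_gap: 0.679
gripper_force: 66.1
t 29.7 tcp [532.3 -59.8  15.2] yawY 87.0 z [ 0. -0. -1.] gap 0.679 F [0.5 0.4 0.1] q [-0.32  0.71  1.8  -0.    0.63 -1.84]
```

```bash

python3 -m handwheel '[[0,0,-1,0,0,0,0.5],[0,0,-1,0,0,0,0.5],[0,0,-1,0,0,0,0.5],[0,0,0,0,0,0,0.5],[0,0,0,0,0,0,0.5],[0,0,0,0,0,0,0.5],[0,0,0,0,0,0,0.5],[0,0,0,0,0,0,0.5],[0,0,0,0,0,0,0.5],[0,0,0,0,0,0,0.5]]'
python3 -m handwheel '[[0,0,0,0,0,0,0.75],[0,0,0,0,0,0,0.85],[0,0,0,0,0,0,0.9],[0,0,0,0,0,0,0.9],[0,0,0,0,0,0,0.9],[0,0,5,0,0,0,0.9],[0,0,20,0,0,0,0.9],[0,0,30,0,0,0,0.9],[0,0,30,0,0,0,0.9],[0,0,30,0,0,0,0.9]]'
python3 - <<'E'
from h import *
st();C=cal("top");im=manip.snapshot("top")
for n,p in dict(b=(305,265),c=(293,370),d=(213,372)).items():
    for tol in (6,10): print(n,np.round(seg(im,np.array(p)*.64,tol,C=C),1))
E
```

```text
t: 30.95
tcp_pos: [0.5322, -0.0598, 0.0125]
tool_rot: [0.027, 1.0, -0.0, 0.0]
force: [-0.6, -0.1, 6.7]
finger_gap: 0.678
gripper_force: 66.7
t: 32.2
tcp_pos: [0.532, -0.0597, 0.1283]
tool_rot: [0.027, 1.0, -0.0, 0.0]
force: [0.7, -0.7, 0.8]
finger_gap: 0.899
gripper_force: 0.0
t 32.2 tcp [532.  -59.7 128.3] yawY 87.0 z [ 0. -0. -1.] gap 0.899 F [ 0.7 -0.7  0.8] q [-0.32  0.52  1.73  0.    0.89 -1.84]
b [612.  181.2  95.5  58.2   4.5]
b [613.1 182.   99.5  61.3   4.9]
c [435.1 190.7  96.3  56.6   2.6]
c [4.351e+02 1.913e+02 9.890e+01 5.730e+01 3.000e-01]
d [432.9 345.6  95.3  55.9  -9.3]
d [432.7 345.6  97.5  57.7  -9.6]
```

```bash

python3 -m handwheel '[[-9.7,25.1,0,0,0,0.4,1],[-9.7,25.1,0,0,0,0.4,1],[-9.7,25.1,0,0,0,0.4,1],[-9.7,25.1,0,0,0,0.4,1],[-9.7,25.1,0,0,0,0.4,1],[-9.7,25.1,0,0,0,0.4,1],[-9.7,25.1,0,0,0,0.4,1],[-9.7,25.1,-8,0,0,0.4,1],[-9.7,25.1,-10,0,0,0.4,1],[-9.7,25.1,-10,0,0,0.4,1]]'
python3 -m handwheel '[[0,0,-5,0,0,0,1],[0,0,0,0,0,0,1],[0,0,0,0,0,0,1],[0,0,0,0,0,0,1],[0,0,0,0,0,0,1],[0,0,0,0,0,0,1],[0,0,0,0,0,0,1],[0,0,0,0,0,0,1],[0,0,0,0,0,0,1],[0,0,0,0,0,0,1]]'
python3 - <<'E'
from h import *
st();C=cal("wrist");w=manip.snapshot("wrist");np.save("pics/w10.npy",w);cv2.imwrite("pics/w10.png",w[:,:,::-1])
p=proj([.435,.191,.016],C)[0];print(p)
lab=cv2.cvtColor(w,cv2.COLOR_RGB2LAB)
for du,dv in((-30,0),(30,0),(0,-45),(28,40)):
    try:print(np.round(seg(w,p+[du,dv],10,C=C),1))
    except Exception as e:print(e)
E
```

```text
t: 33.5
tcp_pos: [0.4349, 0.192, 0.0989]
tool_rot: [-0.008, 1.0, 0.0, 0.0]
force: [-0.7, 0.7, 0.0]
finger_gap: 0.998
gripper_force: 0.0
t: 34.75
tcp_pos: [0.4351, 0.1912, 0.094]
tool_rot: [-0.008, 1.0, -0.0, 0.0]
force: [0.4, 0.0, 0.1]
finger_gap: 0.998
gripper_force: 0.0
t 34.75 tcp [435.1 191.2  94. ] yawY 91.0 z [ 0. -0. -1.] gap 0.998 F [0.4 0.  0.1] q [ 0.18  0.52  1.91 -0.    0.72 -1.41]
[250.76879722 193.51569112]
[432.7 191.   99.   58.6   1.7]
[433.  191.   99.4  58.7   1.7]
[432.7 191.   99.   58.6   1.7]
[433.  191.   99.4  58.7   1.7]
```

```bash

python3 -m handwheel '[[-1,0,-20,0,0,0.4,1],[0,0,-20,0,0,0,1],[0,0,-20,0,0,0,1],[0,0,-20,0,0,0,1],[0,0,-15,0,0,0,1],[0,0,-10,0,0,0,1],[0,0,-7,0,0,0,1],[0,0,-5,0,0,0,1],[0,0,0,0,0,0,1],[0,0,0,0,0,0,1]]'
python3 -m handwheel '[[0,0,0,0,0,0,0.85],[0,0,0,0,0,0,0.5],[0,0,0,0,0,0,0.5],[0,0,0,0,0,0,0.5],[0,0,0,0,0,0,0.5],[0,0,0,0,0,0,0.5],[0,0,0,0,0,0,0.5],[0,0,0,0,0,0,0.5],[0,0,0,0,0,0,0.5],[0,0,0,0,0,0,0.5]]' 60
python3 -m handwheel '[[0,0,5,0,0,0,0.5],[0,0,15,0,0,0,0.5],[0,0,15,0,0,0,0.5],[0,0,15,0,0,0,0.5],[0,0,15,0,0,0,0.5],[0,0,15,0,0,0,0.5],[0,0,15,0,0,0,0.5],[0,0,15,0,0,0,0.5],[0,0,15,0,0,0,0.5],[0,0,5,0,0,0,0.5]]' 
```

```text
t: 36.05
tcp_pos: [0.4344, 0.1913, -0.0227]
tool_rot: [-0.012, 1.0, 0.0, 0.0]
force: [-0.1, -0.2, 0.6]
finger_gap: 1.0
gripper_force: 0.0
t: 37.3
tcp_pos: [0.4344, 0.1912, -0.0223]
tool_rot: [-0.012, 1.0, 0.0, 0.0]
force: [-0.4, -0.5, 5.6]
finger_gap: 0.683
gripper_force: 63.8
t: 38.55
tcp_pos: [0.4346, 0.1913, 0.1084]
tool_rot: [-0.012, 1.0, 0.0, 0.001]
force: [0.5, 0.3, -0.7]
finger_gap: 0.682
gripper_force: 64.6
```

```bash

python3 -m handwheel '[[9.8,-25.1,0,0,0,-0.5,0.5],[9.8,-25.1,0,0,0,-0.5,0.5],[9.8,-25.1,0,0,0,-0.5,0.5],[9.8,-25.1,0,0,0,-0.5,0.5],[9.8,-25.1,0,0,0,-0.4,0.5],[9.8,-25.1,0,0,0,-0.4,0.5],[9.8,-25.1,0,0,0,-0.4,0.5],[9.8,-25.1,0,0,0,-0.4,0.5],[9.8,-25.1,0,0,0,-0.4,0.5],[9.4,-25.1,0,0,0,-0.4,0.5]]'
python3 -m handwheel '[[0,0,0,0,0,0,0.5],[0,0,-15,0,0,0,0.5],[0,0,-15,0,0,0,0.5],[0,0,-15,0,0,0,0.5],[0,0,-12,0,0,0,0.5],[0,0,-10,0,0,0,0.5],[0,0,-5,0,0,0,0.5],[0,0,-3,0,0,0,0.5],[0,0,-2,0,0,0,0.5],[0,0,0,0,0,0,0.5]]'

```

```text
t: 39.8
tcp_pos: [0.5315, -0.0605, 0.1068]
tool_rot: [0.027, 1.0, 0.0, -0.0]
force: [0.5, 0.7, -0.7]
finger_gap: 0.679
gripper_force: 64.6
t: 41.05
tcp_pos: [0.5319, -0.0598, 0.0302]
tool_rot: [0.027, 1.0, -0.0, 0.0]
force: [-0.3, -0.0, -0.5]
finger_gap: 0.677
gripper_force: 64.6
```

```bash

python3 -m handwheel '[[0,0,-1,0,0,0,0.5],[0,0,-1,0,0,0,0.5],[0,0,0,0,0,0,0.5],[0,0,0,0,0,0,0.8],[0,0,0,0,0,0,0.9],[0,0,0,0,0,0,0.9],[0,0,0,0,0,0,0.9],[0,0,0,0,0,0,0.9],[0,0,10,0,0,0,0.9],[0,0,20,0,0,0,0.9]]'
python3 -m handwheel '[[0,0,30,0,0,0,1],[0,0,30,0,0,0,1],[0,0,10,0,0,0,1],[-9.9,42.5,0,0,0,0.6,1],[-14.9,63,0,0,0,0.6,1],[0,0,0,0,0,0,1],[0,0,0,0,0,0,1],[0,0,0,0,0,0,1],[0,0,0,0,0,0,1],[0,0,0,0,0,0,1]]'

```

```text
t: 42.3
tcp_pos: [0.5312, -0.0596, 0.0582]
tool_rot: [0.027, 1.0, 0.0, -0.001]
force: [0.3, 0.8, -0.9]
finger_gap: 0.9
gripper_force: 0.0out of range: a shift must lie within [-62.5, 62.5]
```

```bash

python3 -m handwheel '[[0,0,30,0,0,0,1],[0,0,30,0,0,0,1],[0,0,10,0,0,0,1],[0,35,0,0,0,1.1,1],[0,35,0,0,0,1.1,1],[16,35,0,0,0,1.1,1],[16,35,0,0,0,1.1,1],[16,35,0,0,0,1.1,1],[16,34,0,0,0,1.1,1],[16.5,32,-15,0,0,1.1,1]]'
python3 -m handwheel '[[0,0,-15,0,0,0,1],[0,0,-5,0,0,0,1],[0,0,0,0,0,0,1],[0,0,0,0,0,0,1],[0,0,0,0,0,0,1],[0,0,0,0,0,0,1],[0,0,0,0,0,0,1],[0,0,0,0,0,0,1],[0,0,0,0,0,0,1],[0,0,0,0,0,0,1]]'
python3 - <<'E'
from h import *
st();C=cal("wrist");w=manip.snapshot("wrist");np.save("pics/w11.npy",w);cv2.imwrite("pics/w11.png",w[:,:,::-1])
p=proj([.6125,.1815,.016],C)[0];print(p)
for du,dv in((-30,0),(30,0),(0,-45),(28,40)):
    for tol in(8,14):
        try:print(np.round(seg(w,p+[du,dv],tol,C=C),1))
        except Exception as e:print(e)
E
```

```text
t: 43.55
tcp_pos: [0.6132, 0.1826, 0.1133]
tool_rot: [-0.041, 0.999, 0.0, 0.001]
force: [0.3, -0.2, 0.1]
finger_gap: 0.997
gripper_force: 0.0
t: 44.8
tcp_pos: [0.6122, 0.1812, 0.093]
tool_rot: [-0.041, 0.999, -0.0, -0.0]
force: [-0.2, -0.8, 0.6]
finger_gap: 0.999
gripper_force: 0.0
t 44.8 tcp [612.2 181.2  93. ] yawY 94.7 z [-0. -0. -1.] gap 0.999 F [-0.2 -0.8  0.6] q [ 0.11  0.68  1.49 -0.    0.97 -1.54]
[251.32707872 194.46218025]
[611.8 180.4  99.4  58.6   4.8]
[640.6 170.  441.9 335.3 -85.4]
[611.8 180.4  99.4  58.6   4.8]
[640.6 170.  441.9 335.3 -85.4]
[611.8 180.4  99.4  58.7   4.7]
[632.7 173.1 397.2 376.   80.5]
[611.8 180.4  99.4  58.6   4.8]
[640.6 170.  441.9 335.3 -85.4]
```

Cassette_b is exactly below (611.8, 180.4, yaw 4.8°).

```bash

python3 -m handwheel '[[0,0,-20,0,0,0,1],[0,0,-20,0,0,0,1],[0,0,-20,0,0,0,1],[0,0,-20,0,0,0,1],[0,0,-15,0,0,0,1],[0,0,-10,0,0,0,1],[0,0,-7,0,0,0,1],[0,0,-4,0,0,0,1],[0,0,0,0,0,0,1],[0,0,0,0,0,0,1]]'
python3 -m handwheel '[[0,0,0,0,0,0,0.85],[0,0,0,0,0,0,0.5],[0,0,0,0,0,0,0.5],[0,0,0,0,0,0,0.5],[0,0,0,0,0,0,0.5],[0,0,0,0,0,0,0.5],[0,0,0,0,0,0,0.5],[0,0,0,0,0,0,0.5],[0,0,0,0,0,0,0.5],[0,0,0,0,0,0,0.5]]' 60
python3 -m handwheel '[[0,0,5,0,0,0,0.5],[0,0,15,0,0,0,0.5],[0,0,15,0,0,0,0.5],[0,0,15,0,0,0,0.5],[0,0,15,0,0,0,0.5],[0,0,15,0,0,0,0.5],[0,0,15,0,0,0,0.5],[0,0,15,0,0,0,0.5],[0,0,15,0,0,0,0.5],[0,0,5,0,0,0,0.5]]' 
```

```text
t: 46.1
tcp_pos: [0.6126, 0.1813, -0.0225]
tool_rot: [-0.041, 0.999, 0.0, 0.0]
force: [-0.0, -0.1, 0.3]
finger_gap: 0.999
gripper_force: 0.0
t: 47.35
tcp_pos: [0.6128, 0.1813, -0.0221]
tool_rot: [-0.041, 0.999, 0.0, 0.001]
force: [-1.0, 0.1, 6.4]
finger_gap: 0.68
gripper_force: 64.9
t: 48.6
tcp_pos: [0.613, 0.1813, 0.1085]
tool_rot: [-0.041, 0.999, 0.0, 0.001]
force: [-0.3, 0.5, -1.5]
finger_gap: 0.677
gripper_force: 64.3
```

```bash

python3 -m handwheel '[[-18,-15,0,0,0,-0.9,0.5],[-18,-20,0,0,0,-0.9,0.5],[-18,-26,0,0,0,-0.9,0.5],[-18,-28,0,0,0,-0.9,0.5],[-8.7,-28,0,0,0,-0.9,0.5],[0,-28,0,0,0,-0.8,0.5],[0,-28,0,0,0,-0.8,0.5],[0,-28,0,0,0,-0.8,0.5],[0,-25,0,0,0,-0.8,0.5],[0,-15.1,0,0,0,0,0.5]]'
python3 -m handwheel '[[0,0,0,0,0,0,0.5],[0,0,-12,0,0,0,0.5],[0,0,-12,0,0,0,0.5],[0,0,-12,0,0,0,0.5],[0,0,-10,0,0,0,0.5],[0,0,-8,0,0,0,0.5],[0,0,-4,0,0,0,0.5],[0,0,-2,0,0,0,0.5],[0,0,-2,0,0,0,0.5],[0,0,0,0,0,0,0.5]]'

```

```text
t: 49.85
tcp_pos: [0.5315, -0.061, 0.1069]
tool_rot: [0.027, 1.0, 0.0, -0.0]
force: [1.3, 0.1, -1.6]
finger_gap: 0.683
gripper_force: 64.3
t: 51.1
tcp_pos: [0.5316, -0.0599, 0.0452]
tool_rot: [0.027, 1.0, -0.0, 0.0]
force: [0.6, 0.1, -0.4]
finger_gap: 0.678
gripper_force: 64.4
```

```bash

python3 -m handwheel '[[0,0,-1,0,0,0,0.5],[0,0,-0.5,0,0,0,0.5],[0,0,0,0,0,0,0.5],[0,0,0,0,0,0,0.8],[0,0,0,0,0,0,0.9],[0,0,0,0,0,0,0.9],[0,0,0,0,0,0,0.9],[0,0,0,0,0,0,0.9],[0,0,10,0,0,0,0.9],[0,0,20,0,0,0,0.9]]'
python3 -m handwheel '[[0,0,30,0,0,0,1],[0,0,20,0,0,0,1],[0,0,5,0,0,0,1],[0,40,0,0,0,-0.9,1],[-16,60,0,0,0,-0.9,1],[-16,60,0,0,0,-0.9,1],[-16,60,0,0,0,-0.9,1],[-16,60,0,0,0,-0.9,1],[-16,60,0,0,0,-0.9,1],[-16,55,0,0,0,-0.9,1]]'
python3 -m handwheel '[[-3,10.5,-20,0,0,-0.2,1],[0,0,-15,0,0,0,1],[0,0,0,0,0,0,1],[0,0,0,0,0,0,1],[0,0,0,0,0,0,1],[0,0,0,0,0,0,1],[0,0,0,0,0,0,1],[0,0,0,0,0,0,1],[0,0,0,0,0,0,1],[0,0,0,0,0,0,1]]'
python3 - <<'E'
from h import *
st();C=cal("wrist");w=manip.snapshot("wrist");np.save("pics/w12.npy",w);cv2.imwrite("pics/w12.png",w[:,:,::-1])
p=proj([.433,.3456,.016],C)[0];print(p)
for du,dv in((-30,0),(30,0),(0,-45),(28,40)):
    for tol in(6,10):
        try:print(np.round(seg(w,p+[du,dv],tol,C=C),1))
        except Exception as e:print(e)
T=cal("top");im=manip.snapshot("top")
print(ray(np.array([157,356])*.64,.055,T).round(3))
E
```

```text
t: 52.35
tcp_pos: [0.5309, -0.0597, 0.0736]
tool_rot: [0.027, 1.0, 0.0, -0.001]
force: [0.3, -0.0, 0.6]
finger_gap: 0.902
gripper_force: 0.0
t: 53.6
tcp_pos: [0.4344, 0.337, 0.128]
tool_rot: [0.081, 0.997, -0.0, -0.0]
force: [0.2, -0.0, 0.5]
finger_gap: 0.998
gripper_force: 0.0
t: 54.85
tcp_pos: [0.4325, 0.3456, 0.0935]
tool_rot: [0.083, 0.997, -0.0, -0.0]
force: [-0.7, -0.2, -0.5]
finger_gap: 0.999
gripper_force: 0.0
t 54.85 tcp [432.5 345.6  93.5] yawY 80.5 z [-0. -0. -1.] gap 0.999 F [-0.7 -0.2 -0.5] q [ 0.47  0.59  1.71 -0.    0.84 -0.93]
[251.08199278 194.26194965]
[431.  346.4  96.7  57.6  -9.5]
[431.1 346.4  98.4  58.3  -9.5]
[431.  346.4  96.7  57.9  -9.5]
[431.1 346.4  98.5  58.4  -9.5]
[431.  346.4  96.7  57.9  -9.5]
[431.1 346.4  98.5  58.4  -9.5]
[431.  346.4  96.7  57.6  -9.5]
[431.1 346.4  98.4  58.3  -9.5]
[[0.486 0.446 0.055]]
```

```bash

python3 -m handwheel '[[0,0,-20,0,0,0,0.92],[0,0,-20,0,0,0,0.92],[0,0,-20,0,0,0,0.92],[0,0,-20,0,0,0,0.92],[0,0,-15,0,0,0,0.92],[0,0,-10,0,0,0,0.92],[0,0,-7,0,0,0,0.92],[0,0,-4,0,0,0,0.92],[0,0,0,0,0,0,0.92],[0,0,0,0,0,0,0.92]]'
python3 -m handwheel '[[0,0,0,0,0,0,0.85],[0,0,0,0,0,0,0.5],[0,0,0,0,0,0,0.5],[0,0,0,0,0,0,0.5],[0,0,0,0,0,0,0.5],[0,0,0,0,0,0,0.5],[0,0,0,0,0,0,0.5],[0,0,0,0,0,0,0.5],[0,0,0,0,0,0,0.5],[0,0,0,0,0,0,0.5]]' 60
python3 -m handwheel '[[0,0,5,0,0,0,0.5],[0,0,15,0,0,0,0.5],[0,0,15,0,0,0,0.5],[0,0,15,0,0,0,0.5],[0,0,15,0,0,0,0.5],[0,0,15,0,0,0,0.5],[0,0,15,0,0,0,0.5],[0,0,15,0,0,0,0.5],[0,0,15,0,0,0,0.5],[0,0,10,0,0,0,0.5]]' 
```

```text
t: 56.2
tcp_pos: [0.4328, 0.3458, -0.0221]
tool_rot: [0.083, 0.997, 0.0, 0.0]
force: [0.8, -0.2, 0.3]
finger_gap: 0.918
gripper_force: 0.0
t: 57.45
tcp_pos: [0.4328, 0.3458, -0.0217]
tool_rot: [0.083, 0.997, 0.0, 0.0]
force: [-1.2, -0.0, 5.5]
finger_gap: 0.684
gripper_force: 64.3
t: 58.7
tcp_pos: [0.4328, 0.3457, 0.1136]
tool_rot: [0.083, 0.997, 0.0, 0.0]
force: [-0.3, -0.1, -1.4]
finger_gap: 0.682
gripper_force: 64.4
```

```bash

python3 -m handwheel '[[10,-30,0,0,0,0.7,0.5],[10,-40,0,0,0,0.7,0.5],[10,-45,0,0,0,0.7,0.5],[12,-48,0,0,0,0.7,0.5],[12,-48,0,0,0,0.7,0.5],[12,-48,0,0,0,0.6,0.5],[12,-48,0,0,0,0.6,0.5],[12,-43,0,0,0,0.6,0.5],[9.4,-35,0,0,0,0.6,0.5],[0,-20.5,0,0,0,0.6,0.5]]'
python3 -m handwheel '[[0,0,0,0,0,0,0.5],[0,0,0,0,0,0,0.5],[0,0,-10,0,0,0,0.5],[0,0,-10,0,0,0,0.5],[0,0,-10,0,0,0,0.5],[0,0,-9,0,0,0,0.5],[0,0,-6,0,0,0,0.5],[0,0,-4,0,0,0,0.5],[0,0,-2,0,0,0,0.5],[0,0,0,0,0,0,0.5]]'

```

```text
t: 59.95
tcp_pos: [0.533, -0.0621, 0.1127]
tool_rot: [0.027, 1.0, -0.0, 0.001]
force: [0.7, 0.2, -0.8]
finger_gap: 0.679
gripper_force: 64.4
t: 61.2
tcp_pos: [0.5321, -0.06, 0.0616]
tool_rot: [0.027, 1.0, -0.0, 0.0]
force: [0.6, -0.7, -0.2]
finger_gap: 0.679
gripper_force: 64.4
```

```bash

python3 -m handwheel '[[0,0,-1,0,0,0,0.5],[0,0,0,0,0,0,0.5],[0,0,0,0,0,0,0.5],[0,0,0,0,0,0,0.8],[0,0,0,0,0,0,0.9],[0,0,0,0,0,0,0.9],[0,0,0,0,0,0,0.9],[0,0,10,0,0,0,0.9],[0,0,20,0,0,0,0.9],[0,0,30,0,0,0,0.9]]'
python3 -m handwheel '[[0,0,40,0,0,0,1],[0,0,40,0,0,0,1],[0,-20,20,0,0,-10,1],[0,-25,10,0,0,-10,1],[5,-25,0,0,0,-10,1],[8,-20,0,0,0,-10,1],[15,-20,0,0,0,-10,1],[15,-20,0,0,0,-10,1],[20,-20,0,0,0,-10,1],[20,-18,0,0,0,-10,1]]'
python3 - <<'E'
from h import *
st();w=manip.snapshot("wrist");cv2.imwrite("pics/w13.png",w[:,:,::-1]);s=manip.snapshot("scene")[150:260,180:280,::-1]
np.save("pics/w13.npy",w);cv2.imwrite("pics/w13b.png",np.hstack([w[:300,:,::-1][:,60:450],cv2.resize(s,(330,300),interpolation=cv2.INTER_CUBIC)]))
E
```

```text
t: 62.45
tcp_pos: [0.5313, -0.0597, 0.121]
tool_rot: [0.027, 1.0, 0.0, -0.001]
force: [0.4, -0.6, 0.4]
finger_gap: 0.904
gripper_force: 0.0
t: 63.7
tcp_pos: [0.6153, -0.2286, 0.2312]
tool_rot: [0.665, 0.747, 0.0, 0.0]
force: [-0.2, -0.1, -0.0]
finger_gap: 1.001
gripper_force: 0.0
t 63.7 tcp [ 615.3 -228.6  231.2] yawY 6.6 z [ 0. -0. -1.] gap 1.001 F [-0.2 -0.1 -0. ] q [-0.53  0.55  1.32 -0.    1.27 -0.64]
```

View pics/w13b.png

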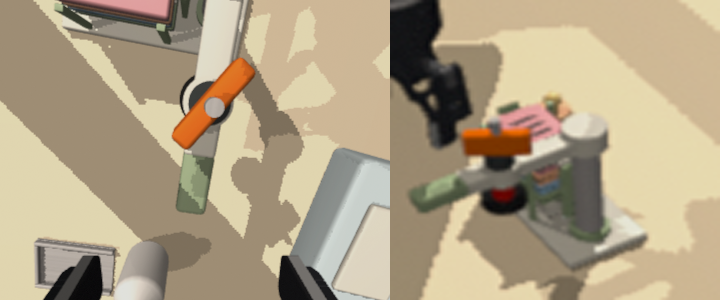

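The stack stands neatly in the guides (pink on top) with the foot clear of it. Pinch the nose again and swing back.

```bash

python3 -m handwheel '[[0,0,-20,0,0,-9.6,1],[0,0,-30,0,0,0,1],[0,0,-30,0,0,0,1],[0,0,-15,0,0,0,1],[0,0,-8,0,0,0,1],[0,0,0,0,0,0,0],[0,0,0,0,0,0,0],[0,0,0,0,0,0,0],[0,0,0,0,0,0,0],[0,0,0,0,0,0,0]]' 25
python3 - <<'E'
from h import *
st();h=np.array([.6221,-.0646]);p=manip.sense()["tcp_pos"][:2];d=h-p;r=np.hypot(*d);a0=np.degrees(np.arctan2(d[1],d[0]))
a=np.radians(np.linspace(a0,0,21));P=h-r*np.c_[np.cos(a),np.sin(a)];print(r,a0,a0/20,(np.diff(P,axis=0)*1000).round(1).tolist(),P[-1])
E
```

```text
t: 65.05
tcp_pos: [0.6157, -0.2282, 0.1286]
tool_rot: [0.723, 0.691, 0.0, 0.001]
force: [0.2, -0.2, 3.5]
finger_gap: 0.272
gripper_force: 30.3
t 65.05 tcp [ 615.7 -228.2  128.6] yawY -2.6 z [ 0.002 -0.001 -1.   ] gap 0.272 F [ 0.2 -0.2  3.5] q [-0.52  0.66  1.42  0.    1.06 -0.48]
0.1637605284160344 87.76014681889373 4.388007340944687 [[-12.5, 1.0], [-12.4, 1.9], [-12.2, 2.9], [-12.0, 3.8], [-11.6, 4.7], [-11.2, 5.6], [-10.8, 6.4], [-10.3, 7.2], [-9.7, 8.0], [-9.0, 8.7], [-8.3, 9.4], [-7.6, 10.0], [-6.8, 10.5], [-6.0, 11.0], [-5.1, 11.4], [-4.2, 11.8], [-3.3, 12.1], [-2.4, 12.3], [-1.4, 12.5], [-0.5, 12.5]] [ 0.45833947 -0.0646    ]
```

```bash

python3 -m handwheel '[[-12.5,1,0,0,0,-4.4,0],[-12.4,1.9,0,0,0,-4.4,0],[-12.2,2.9,0,0,0,-4.4,0],[-12,3.8,0,0,0,-4.4,0],[-11.6,4.7,0,0,0,-4.4,0],[-11.2,5.6,0,0,0,-4.4,0],[-10.8,6.4,0,0,0,-4.4,0],[-10.3,7.2,0,0,0,-4.4,0],[-9.7,8,0,0,0,-4.4,0],[-9,8.7,0,0,0,-4.4,0]]'
python3 -m handwheel '[[-8.3,9.4,0,0,0,-4.4,0],[-7.6,10,0,0,0,-4.4,0],[-6.8,10.5,0,0,0,-4.4,0],[-6,11,0,0,0,-4.4,0],[-5.1,11.4,0,0,0,-4.4,0],[-4.2,11.8,0,0,0,-4.4,0],[-3.3,12.1,0,0,0,-4.4,0],[-2.4,12.3,0,0,0,-4.4,0],[-1.4,12.5,0,0,0,-4.4,0],[-0.2,6,0,0,0,-2.2,0]]'
python3 -m handwheel '[[0,3,0,0,0,-1,0],[0,3,0,0,0,-1,0],[0,2,0,0,0,-0.8,0],[0,0,0,0,0,0,0],[0,0,0,0,0,0,0],[0,0,0,0,0,0,0],[0,0,0,0,0,0,0],[0,0,0,0,0,0,0],[0,0,0,0,0,0,0],[0,0,0,0,0,0,0]]'
python3 - <<'E'
from h import *
st();print(manip.sense()["ft_torque"].round(2))
E
```

```text
t: 66.3
tcp_pos: [0.5042, -0.178, 0.1285]
tool_rot: [0.929, 0.369, 0.001, 0.001]
force: [2.3, 1.6, 4.6]
finger_gap: 0.271
gripper_force: 30.7
t: 67.55
tcp_pos: [0.4583, -0.0707, 0.1284]
tool_rot: [1.0, 0.015, 0.001, 0.001]
force: [-0.5, 1.0, 7.6]
finger_gap: 0.269
gripper_force: 31.2
t: 68.8
tcp_pos: [0.4582, -0.0628, 0.1284]
tool_rot: [1.0, -0.009, 0.0, 0.001]
force: [-1.0, 1.5, 8.6]
finger_gap: 0.268
gripper_force: 31.2
t 68.8 tcp [458.2 -62.8 128.4] yawY -91.1 z [ 0.001 -0.001 -1.   ] gap 0.268 F [-1.   1.5  8.6] q [-0.38  0.44  1.91 -0.    0.79  1.21]
[0.15 0.14 0.59]
```

```bash

python3 -m handwheel '[[0.1,1,0,0,0,-0.35,0],[0.1,1,0,0,0,-0.35,0],[0.1,1,0,0,0,-0.35,0],[0.1,1,0,0,0,-0.35,0],[0,0,0,0,0,0,0],[0,0,0,0,0,0,0],[0,0,0,0,0,0,0],[0,0,0,0,0,0,0],[0,0,0,0,0,0,0],[0,0,0,0,0,0,0]]'
python3 -m handwheel '[[0.1,1,0,0,0,-0.35,0],[0.1,1,0,0,0,-0.35,0],[0.1,0,0,0,0,0,0],[0,0,0,0,0,0,0],[0,0,0,0,0,0,0],[0,0,0,0,0,0,0],[0,0,0,0,0,0,0],[0,0,0,0,0,0,0],[0,0,0,0,0,0,0],[0,0,0,0,0,0,0]]'
python3 -m handwheel '[[0.1,1,0,0,0,-0.35,0],[0.1,1,0,0,0,-0.35,0],[0.1,0,0,0,0,0,0],[0,0,0,0,0,0,0],[0,0,0,0,0,0,0],[0,0,0,0,0,0,0],[0,0,0,0,0,0,0],[0,0,0,0,0,0,0],[0,0,0,0,0,0,0],[0,0,0,0,0,0,0]]'

```

```text
t: 70.05
tcp_pos: [0.4582, -0.0588, 0.1284]
tool_rot: [1.0, -0.021, 0.0, 0.001]
force: [-2.2, 1.1, 8.2]
finger_gap: 0.268
gripper_force: 31.4
t: 71.3
tcp_pos: [0.4583, -0.0568, 0.1284]
tool_rot: [1.0, -0.027, -0.0, 0.001]
force: [-2.7, -0.3, 8.7]
finger_gap: 0.269
gripper_force: 31.4
t: 72.55
tcp_pos: [0.4584, -0.0548, 0.1284]
tool_rot: [0.999, -0.034, -0.0, 0.001]
force: [-2.4, 0.5, 10.0]
finger_gap: 0.271
gripper_force: 31.4
```

```bash

python3 -m handwheel '[[0.1,1,0,0,0,-0.3,0],[0.1,1,0,0,0,-0.3,0],[0.1,0,0,0,0,0,0],[0,0,0,0,0,0,0],[0,0,0,0,0,0,0],[0,0,0,0,0,0,0],[0,0,0,0,0,0,0],[0,0,0,0,0,0,0],[0,0,0,0,0,0,0],[0,0,0,0,0,0,0]]'
python3 -m handwheel '[[0.1,1,0,0,0,-0.3,0],[0.1,1,0,0,0,-0.3,0],[0.1,0,0,0,0,0,0],[0,0,0,0,0,0,0],[0,0,0,0,0,0,0],[0,0,0,0,0,0,0],[0,0,0,0,0,0,0],[0,0,0,0,0,0,0],[0,0,0,0,0,0,0],[0,0,0,0,0,0,0]]'
python3 - <<'E'
from h import *
st();print(manip.sense()["ft_torque"].round(2))
E
```

```text
t: 73.8
tcp_pos: [0.4584, -0.0542, 0.1284]
tool_rot: [0.999, -0.038, -0.001, 0.002]
force: [-4.3, -4.9, 9.2]
finger_gap: 0.27
gripper_force: 32.4
t: 75.05
tcp_pos: [0.4586, -0.0542, 0.1285]
tool_rot: [0.999, -0.042, -0.001, 0.004]
force: [-5.8, -11.8, 8.3]
finger_gap: 0.275
gripper_force: 34.9
t 75.05 tcp [458.6 -54.2 128.5] yawY -94.8 z [-0.002 -0.007 -1.   ] gap 0.275 F [ -5.8 -11.8   8.3] q [-0.35  0.44  1.91 -0.01  0.79  1.31]
[-1.78  1.01  0.87]
```

The arm is on its stop (y stays at -54.2, Fy -12 N). Unload a little, release, lift, and measure the knob from the wrist camera.

```bash

python3 -m handwheel '[[0,-1.5,0,0,0,0.6,0],[0,0,0,0,0,0,0],[0,0,0,0,0,0,0.4],[0,0,0,0,0,0,0.8],[0,0,0,0,0,0,1],[0,0,0,0,0,0,1],[0,0,10,0,0,0,1],[0,0,30,0,0,0,1],[0,0,30,0,0,0,1],[0,0,30,0,0,0,1]]'
python3 -m handwheel '[[0,0,20,0,0,0,1],[0,0,0,0,0,0,1],[0,0,0,0,0,0,1],[0,0,0,0,0,0,1],[0,0,0,0,0,0,1],[0,0,0,0,0,0,1],[0,0,0,0,0,0,1],[0,0,0,0,0,0,1],[0,0,0,0,0,0,1],[0,0,0,0,0,0,1]]'
cat >> h.py <<'E'
def orange(im,C,z):
    hsv=cv2.cvtColor(im,cv2.COLOR_RGB2HSV)
    m=cv2.inRange(hsv,(3,190,80),(14,255,255));n,l,s,_=cv2.connectedComponentsWithStats(m);k=1+s[1:,4].argmax()
    c=np.vstack(cv2.findContours((l==k).astype(np.uint8),cv2.RETR_EXTERNAL,cv2.CHAIN_APPROX_NONE)[0]).reshape(-1,2)
    (x,y),(w,h),a=cv2.minAreaRect((ray(c,z,C)[:,:2]*1000).astype(np.float32))
    if w<h:w,h,a=h,w,a+90
    return np.round([x,y,w,h,(a+90)%180-90],1)
E
python3 - <<'E'
from h import *
st()
for n in("wrist","top"):
    C=cal(n);w=manip.snapshot(n);np.save(f"pics/k_{n}.npy",w);cv2.imwrite(f"pics/k_{n}.png",w[:,:,::-1])
    print(n,orange(w,C,.215))
C=cal("wrist");w=np.load("pics/k_wrist.npy");print((-C[1].T@C[2]).round(3),proj([[.5323,-.0594,.235],[.5323,-.0594,.215],[.471,-.0556,.17]],C).round(0))
print("nose",np.round(seg(w,proj([.471,-.0556,.17],C)[0],8,z=.17,C=C),1))
E
```

```text
t: 76.3
tcp_pos: [0.4595, -0.0521, 0.2291]
tool_rot: [0.999, -0.04, 0.0, 0.0]
force: [-0.4, 0.0, 0.4]
finger_gap: 0.999
gripper_force: 0.0
t: 77.55
tcp_pos: [0.4596, -0.0522, 0.2475]
tool_rot: [0.999, -0.04, 0.0, 0.0]
force: [-0.1, -0.3, 0.3]
finger_gap: 0.998
gripper_force: 0.0
t 77.55 tcp [459.6 -52.2 247.5] yawY -94.6 z [ 0. -0. -1.] gap 0.998 F [-0.1 -0.3  0.3] q [-0.36  0.25  1.77  0.    1.12  1.3 ]
wrist [533.  -59.3  58.1  13.5 -36.6]
top [554.9 -71.    2.4   0.   88.8]
[ 0.543 -0.06   0.415] [[251. 107.]
 [251. 105.]
 [252. 180.]]
nose [470.7 -55.4  46.3  23.   -3.7]
```

Knob bar at (533,-59.3), 58x13.5 mm, as it must be, long axis at -36.6°. The nose is at yaw -3.7°, on its stop. Turn the tool to yaw 53.4° above the knob, then descend.

```bash

python3 -m handwheel '[[7.3,-0.7,0,0,0,10.5,1],[7.3,-0.7,0,0,0,10.5,1],[7.3,-0.7,0,0,0,10.5,1],[7.3,-0.7,0,0,0,10.5,1],[7.3,-0.7,0,0,0,10.5,1],[7.3,-0.7,0,0,0,10.5,1],[7.3,-0.7,0,0,0,10.5,1],[7.3,-0.7,0,0,0,10.5,1],[7.3,-0.8,0,0,0,10.5,1],[7.3,-0.8,0,0,0,10.5,1]]'
python3 -m handwheel '[[0,0,0,0,0,10.5,1],[0,0,0,0,0,10.5,1],[0,0,0,0,0,10.5,1],[0,0,0,0,0,10.5,1],[0,0,0,0,0,1,1],[0,0,0,0,0,0,1],[0,0,0,0,0,0,1],[0,0,0,0,0,0,1],[0,0,0,0,0,0,1],[0,0,0,0,0,0,1]]'
python3 - <<'E'
from h import *
st();C=cal("wrist");w=manip.snapshot("wrist");print(orange(w,C,.215))
E
```

```text
t: 78.9
tcp_pos: [0.5327, -0.0594, 0.2475]
tool_rot: [0.638, 0.77, -0.0, -0.0]
force: [0.2, 1.3, 0.7]
finger_gap: 1.001
gripper_force: 0.0
t: 80.15
tcp_pos: [0.5325, -0.0594, 0.2475]
tool_rot: [0.314, 0.949, 0.0, 0.0]
force: [0.9, -0.4, -0.5]
finger_gap: 0.998
gripper_force: 0.0
t 80.15 tcp [532.5 -59.4 247.5] yawY 53.3 z [ 0. -0. -1.] gap 0.998 F [ 0.9 -0.4 -0.5] q [-0.32  0.36  1.61  0.    1.18 -1.25]
[529.1 -56.6  63.5  13.5 -36. ]
```

```bash

python3 -m handwheel '[[0,0,-20,0,0,0,1],[0,0,-20,0,0,0,1],[0,0,-20,0,0,0,1],[0,0,-10,0,0,0,1],[0,0,-8,0,0,0,1],[0,0,-4,0,0,0,1],[0,0,0,0,0,0,1],[0,0,0,0,0,0,0.4],[0,0,0,0,0,0,0],[0,0,0,0,0,0,0]]' 40
python3 -m handwheel '[[0,0,0,0,0,0,0],[0,0,0,0,0,0,0],[0,0,0,0,0,0,0],[0,0,0,0,0,0,0],[0,0,0,0,0,0,0],[0,0,0,0,0,0,0],[0,0,0,0,0,0,0],[0,0,0,0,0,0,0],[0,0,0,0,0,0,0],[0,0,0,0,0,0,0]]' 40
python3 - <<'E'
from h import *
st();print(manip.sense()["ft_torque"].round(3))
E
```

```text
t: 81.45
tcp_pos: [0.5327, -0.0594, 0.1658]
tool_rot: [0.314, 0.949, -0.0, 0.0]
force: [0.4, -0.4, -0.3]
finger_gap: 0.377
gripper_force: 0.0
t: 82.7
tcp_pos: [0.5329, -0.0592, 0.1658]
tool_rot: [0.314, 0.949, 0.0, 0.0]
force: [2.2, 5.0, 6.2]
finger_gap: 0.155
gripper_force: 44.3
t 82.7 tcp [532.9 -59.2 165.8] yawY 53.3 z [ 0.001  0.    -1.   ] gap 0.155 F [2.2 5.  6.2] q [-0.32  0.46  1.7   0.    0.98 -1.25]
[ 0.702 -0.37   0.093]
```

```bash

python3 -m handwheel '[[0.5,1,0,0,0,-4,0],[0,0,0,0,0,-8,0],[0,0,0,0,0,-8,0],[0,0,0,0,0,-8,0],[0,0,0,0,0,-8,0],[0,0,0,0,0,-8,0],[0,0,0,0,0,-8,0],[0,0,0,0,0,-8,0],[0,0,0,0,0,-8,0],[0,0,0,0,0,-8,0]]' 50
python3 -c "
from h import *
st();print(manip.sense()['ft_torque'].round(3))"
python3 -m handwheel '[[0,0,0,0,0,-8,0],[0,0,0,0,0,-8,0],[0,0,0,0,0,-6,0],[0,0,0,0,0,-6,0],[0,0,0,0,0,-6,0],[0,0,0,0,0,-4,0],[0,0,0,0,0,-4,0],[0,0,0,0,0,-4,0],[0,0,0,0,0,-4,0],[0,0,0,0,0,-4,0]]'
python3 -c "
from h import *
st();print(manip.sense()['ft_torque'].round(3))"
```

```text
t: 83.95
tcp_pos: [0.5325, -0.0593, 0.1658]
tool_rot: [0.833, 0.553, -0.001, 0.0]
force: [-0.1, 0.2, 6.7]
finger_gap: 0.153
gripper_force: 50.0
t 83.95 tcp [532.5 -59.3 165.8] yawY -22.9 z [-0.001 -0.002 -1.   ] gap 0.153 F [-0.1  0.2  6.7] q [-0.32  0.46  1.7  -0.    0.98  0.08]
[0.258 0.038 0.177]
t: 85.2
tcp_pos: [0.5324, -0.059, 0.1658]
tool_rot: [0.993, 0.115, -0.001, 0.0]
force: [-0.7, 2.1, 6.9]
finger_gap: 0.152
gripper_force: 50.1
t 85.2 tcp [532.4 -59.  165.8] yawY -76.8 z [-0.001 -0.001 -1.   ] gap 0.152 F [-0.7  2.1  6.9] q [-0.32  0.46  1.7  -0.    0.98  1.02]
[0.425 0.006 0.199]
```

```bash

python3 -m handwheel '[[0,0,0,0,0,0,0.5],[0,0,0,0,0,0,1],[0,0,0,0,0,0,1],[0,0,0,0,0,0,1],[0,0,0,0,0,0,1],[0,0,0,0,0,0,1],[0,0,0,0,0,10.6,1],[0,0,0,0,0,10.6,1],[0,0,0,0,0,10.6,1],[0,0,0,0,0,10.6,1]]'
python3 -c "
from h import *
st();C=cal('wrist');w=manip.snapshot('wrist');print(orange(w,C,.215))"
python3 -m handwheel '[[0,0,0,0,0,10.6,1],[0,0,0,0,0,10.6,1],[0,0,0,0,0,10.6,1],[0,0,0,0,0,10.6,1],[0,0,0,0,0,10.6,1],[0,0,0,0,0,10.6,1],[0,0,0,0,0,10.6,1],[0,0,0,0,0,10.6,1],[0,0,0,0,0,10.6,1],[0,0,0,0,0,10.6,1]]'
python3 -m handwheel '[[0,0,0,0,0,10.5,1],[0,0,0,0,0,10.5,1],[0,0,0,0,0,10.6,1],[0,0,0,0,0,0,0.5],[0,0,0,0,0,0,0],[0,0,0,0,0,0,0],[0,0,0,0,0,0,0],[0,0,0,0,0,0,0],[0,0,0,0,0,0,0],[0,0,0,0,0,0,0]]' 50
python3 -c "
from h import *
st();print(manip.sense()['ft_torque'].round(3))"
```

```text
t: 86.45
tcp_pos: [0.533, -0.0584, 0.1655]
tool_rot: [0.882, 0.47, -0.0, 0.0]
force: [-0.8, -0.7, 0.1]
finger_gap: 1.008
gripper_force: 0.0
t 86.45 tcp [533.  -58.4 165.5] yawY -33.9 z [ 0. -0. -1.] gap 1.008 F [-0.8 -0.7  0.1] q [-0.32  0.46  1.7  -0.    0.98  0.27]
[535.4 -53.3  63.2  21.5  14.1]
t: 87.75
tcp_pos: [0.533, -0.0584, 0.1655]
tool_rot: [0.157, 0.988, -0.0, 0.0]
force: [-0.7, 0.4, -0.1]
finger_gap: 0.998
gripper_force: 0.0
t: 89.0
tcp_pos: [0.5331, -0.0586, 0.1657]
tool_rot: [-0.116, 0.993, -0.0, 0.0]
force: [0.2, 0.2, 2.8]
finger_gap: 0.157
gripper_force: 51.6
t 89.0 tcp [533.1 -58.6 165.7] yawY 103.3 z [ 0. -0. -1.] gap 0.157 F [0.2 0.2 2.8] q [-0.32  0.46  1.7  -0.    0.98 -2.12]
[-0.184  0.076 -0.126]
```

```bash

python3 -m handwheel '[[0,0,0,0,0,-1,0],[0,0,0,0,0,-1,0],[0,0,0,0,0,-1,0],[0,0,0,0,0,-1,0],[0,0,0,0,0,-1,0],[0,0,0,0,0,-1,0],[0,0,0,0,0,-1,0],[0,0,0,0,0,-1,0],[0,0,0,0,0,-1,0],[0,0,0,0,0,-1,0]]' >/dev/null
python3 -c "
from h import *
s=manip.sense();st();print(s['ft_torque'].round(3),s['tau'].round(3)[5])"
python3 -m handwheel '[[0,0,0,0,0,-1,0],[0,0,0,0,0,-1,0],[0,0,0,0,0,-1,0],[0,0,0,0,0,-1,0],[0,0,0,0,0,-1,0],[0,0,0,0,0,-1,0],[0,0,0,0,0,-1,0],[0,0,0,0,0,-1,0],[0,0,0,0,0,-1,0],[0,0,0,0,0,-1,0]]' >/dev/null
python3 -c "
from h import *
s=manip.sense();st();print(s['ft_torque'].round(3),s['tau'].round(3)[5])"
```

```text
t 90.25 tcp [533.2 -58.6 165.7] yawY 93.3 z [ 0. -0. -1.] gap 0.152 F [-1.2 -3.6  4.8] q [-0.32  0.46  1.7  -0.    0.98 -1.95]
[-0.547  0.2    0.114] 0.055
t 91.5 tcp [533.1 -58.7 165.6] yawY 83.3 z [ 0.    -0.001 -1.   ] gap 0.156 F [-1.  -4.4  5.5] q [-0.32  0.46  1.7  -0.    0.98 -1.77]
[-0.612  0.173  0.122] 0.055
```

```bash
cat > r.py <<'E'
from h import *
s=manip.sense();R=manip.sense()['tool_rot'];x,y,z,w=R
print(round(s['t'],2),'yaw',np.degrees(np.arctan2(1-2*(x*x+z*z),2*(x*y-z*w))).round(1),'tz',s['ft_torque'].round(3),'tau6',s['tau'].round(3)[5],'F',s['force'].round(1),round(s['finger_gap'],3))
E
python3 -m handwheel '[[0,0,0,0,0,-1,0],[0,0,0,0,0,-1,0],[0,0,0,0,0,-1,0],[0,0,0,0,0,-1,0],[0,0,0,0,0,-1,0],[0,0,0,0,0,-1,0],[0,0,0,0,0,-1,0],[0,0,0,0,0,-1,0],[0,0,0,0,0,-1,0],[0,0,0,0,0,-1,0]]' >/dev/null; python3 r.py
python3 -m handwheel '[[0,0,0,0,0,-1,0],[0,0,0,0,0,-1,0],[0,0,0,0,0,-1,0],[0,0,0,0,0,-1,0],[0,0,0,0,0,-1,0],[0,0,0,0,0,-1,0],[0,0,0,0,0,-1,0],[0,0,0,0,0,-1,0],[0,0,0,0,0,-1,0],[0,0,0,0,0,-1,0]]' >/dev/null; python3 r.py
python3 -m handwheel '[[0,0,0,0,0,-1,0],[0,0,0,0,0,-1,0],[0,0,0,0,0,-1,0],[0,0,0,0,0,-1,0],[0,0,0,0,0,-1,0],[0,0,0,0,0,-1,0],[0,0,0,0,0,-1,0],[0,0,0,0,0,-1,0],[0,0,0,0,0,-1,0],[0,0,0,0,0,-1,0]]' >/dev/null; python3 r.py
python3 -m handwheel '[[0,0,0,0,0,-1,0],[0,0,0,0,0,-1,0],[0,0,0,0,0,-1,0],[0,0,0,0,0,-1,0],[0,0,0,0,0,-1,0],[0,0,0,0,0,-1,0],[0,0,0,0,0,-1,0],[0,0,0,0,0,-1,0],[0,0,0,0,0,-1,0],[0,0,0,0,0,-1,0]]' >/dev/null; python3 r.py
```

```text
92.75 yaw 73.3 tz [-0.694  0.196  0.206] tau6 0.067 F [-0.9 -3.8  5.1] 0.157
94.0 yaw 63.3 tz [-0.743  0.174  0.148] tau6 0.071 F [-0.9 -4.6  5.1] 0.152
95.25 yaw 53.3 tz [-0.745  0.246  0.157] tau6 0.075 F [-1.7 -4.6  4.4] 0.149
96.5 yaw 43.3 tz [-0.723  0.231  0.17 ] tau6 0.079 F [-1.2 -5.3  5.5] 0.156
```

```bash

python3 -m handwheel '[[0,0,0,0,0,-1,0],[0,0,0,0,0,-1,0],[0,0,0,0,0,-1,0],[0,0,0,0,0,-1,0],[0,0,0,0,0,-1,0],[0,0,0,0,0,-1,0],[0,0,0,0,0,0,0],[0,0,0,0,0,0,0],[0,0,0,0,0,0,0],[0,0,0,0,0,0,0]]' >/dev/null; python3 r.py
python3 -m handwheel '[[0,0,0,0,0,-1,0],[0,0,0,0,0,-1,0],[0,0,0,0,0,-1,0],[0,0,0,0,0,-1,0],[0,0,0,0,0,-1,0],[0,0,0,0,0,-1,0],[0,0,0,0,0,0,0],[0,0,0,0,0,0,0],[0,0,0,0,0,0,0],[0,0,0,0,0,0,0]]' >/dev/null; python3 r.py
python3 -m handwheel '[[0,0,0,0,0,-1,0],[0,0,0,0,0,-1,0],[0,0,0,0,0,-1,0],[0,0,0,0,0,-1,0],[0,0,0,0,0,-1,0],[0,0,0,0,0,-1,0],[0,0,0,0,0,0,0],[0,0,0,0,0,0,0],[0,0,0,0,0,0,0],[0,0,0,0,0,0,0]]' >/dev/null; python3 r.py
python3 - <<'E'
from h import *
s=manip.snapshot("scene");np.save("pics/sc_touch.npy",s)
v=[]
for i in range(8): manip.snapshot("wrist") if i else None; v.append(manip.sense()["ft_torque"][2])
print(np.round(v,3),manip.sense()["tau"][5])
E
```

```text
97.75 yaw 37.3 tz [-0.828  0.236  0.055] tau6 0.065 F [-2.2 -5.2  6.2] 0.153
99.0 yaw 31.3 tz [-0.87   0.277  0.068] tau6 0.068 F [-1.1 -5.2  5.8] 0.15
100.25 yaw 25.3 tz [-0.816  0.257  0.062] tau6 0.07 F [-2.2 -5.4  4.3] 0.153
[0.053 0.055 0.049 0.093 0.05  0.034 0.115 0.068] 0.07015857612714171
```

```bash

python3 -m handwheel '[[0,0,0,0,0,-1,0],[0,0,0,0,0,-1,0],[0,0,0,0,0,-1,0],[0,0,0,0,0,-1,0],[0,0,0,0,0,-1,0],[0,0,0,0,0,-1,0],[0,0,0,0,0,-1,0],[0,0,0,0,0,-1,0],[0,0,0,0,0,-1,0],[0,0,0,0,0,-1,0]]' >/dev/null; python3 r.py
python3 -m handwheel '[[0,0,0,0,0,-1,0],[0,0,0,0,0,-1,0],[0,0,0,0,0,-1,0],[0,0,0,0,0,-1,0],[0,0,0,0,0,-1,0],[0,0,0,0,0,-1,0],[0,0,0,0,0,-1,0],[0,0,0,0,0,-1,0],[0,0,0,0,0,-1,0],[0,0,0,0,0,-1,0]]' >/dev/null; python3 r.py
python3 -m handwheel '[[0,0,0,0,0,-1,0],[0,0,0,0,0,-1,0],[0,0,0,0,0,-1,0],[0,0,0,0,0,-1,0],[0,0,0,0,0,-1,0],[0,0,0,0,0,-1,0],[0,0,0,0,0,-1,0],[0,0,0,0,0,-1,0],[0,0,0,0,0,-1,0],[0,0,0,0,0,-1,0]]' >/dev/null; python3 r.py
python3 - <<'E'
# initial bar angle vs arm, from the first wrist picture, and bar rotation since
from h import *
w=np.load("pics/k_wrist.npy")
E
```

```text
101.9 yaw 15.3 tz [-0.817  0.218  0.213] tau6 0.089 F [-2.4 -4.3  5.3] 0.155
103.15 yaw 5.3 tz [-0.863  0.262  0.132] tau6 0.093 F [-1.3 -5.4  5.2] 0.155
104.4 yaw -4.7 tz [-0.786  0.353  0.208] tau6 0.097 F [-2.  -6.3  5.1] 0.153
```

Joint-6 torque is flat to 150° of winding, then steps up and rises linearly with no further break. The touch was at about 157°, which agrees with the bar's 33° starting angle (predicted 159°). Winding has reached 238°, so 10° more completes the quarter turn; then release and retreat.

```bash

python3 -m handwheel '[[0,0,0,0,0,-2,0],[0,0,0,0,0,-2,0],[0,0,0,0,0,-2,0],[0,0,0,0,0,-2,0],[0,0,0,0,0,-2,0],[0,0,0,0,0,0,0],[0,0,0,0,0,0,0],[0,-0.7,0,0,0,0,0],[0,0,0,0,0,0,0],[0,0,0,0,0,0,0]]'; python3 r.py
python3 -m handwheel '[[0,0,0,0,0,0,0.4],[0,0,0,0,0,0,0.8],[0,0,0,0,0,0,1],[0,0,0,0,0,0,1],[0,0,0,0,0,0,1],[0,0,0,0,0,0,1],[0,0,0,0,0,0,1],[0,0,15,0,0,0,1],[0,0,25,0,0,0,1],[0,0,30,0,0,0,1]]'
python3 -m handwheel '[[0,0,30,0,0,0,1],[-10,0,20,0,0,0,1],[-20,0,0,0,0,-9,1],[-20,0,0,0,0,-10,1],[-20,0,0,0,0,-10,1],[-10,0,0,0,0,-10,1],[0,0,0,0,0,-10,1],[0,0,0,0,0,-10,1],[0,0,0,0,0,-10,1],[0,0,0,0,0,-10,1]]'
python3 - <<'E'
from h import *
st();C=cal("wrist");w=manip.snapshot("wrist");print(orange(w,C,.215))
print("nose",np.round(seg(w,proj([.471,-.0556,.17],C)[0],8,z=.17,C=C),1))
s=manip.snapshot("scene")[:,:,::-1]
cv2.imwrite("pics/fin.png",np.hstack([cv2.resize(w[:,60:450,::-1],(390,384)),cv2.resize(s[150:245,190:285],(384,384),interpolation=cv2.INTER_CUBIC)]))
E
```

```text
t: 105.65
tcp_pos: [0.5327, -0.0591, 0.1657]
tool_rot: [0.792, 0.611, -0.0, -0.0]
force: [-2.7, -3.4, 6.0]
finger_gap: 0.154
gripper_force: 52.3
105.65 yaw -14.7 tz [-0.589  0.245  0.042] tau6 0.021 F [-2.7 -3.4  6. ] 0.154
t: 106.9
tcp_pos: [0.5329, -0.0591, 0.2369]
tool_rot: [0.791, 0.611, -0.0, -0.0]
force: [0.7, -0.2, 0.9]
finger_gap: 0.998
gripper_force: 0.0
t: 108.15
tcp_pos: [0.4532, -0.0591, 0.2867]
tool_rot: [0.999, -0.035, 0.001, 0.0]
force: [-0.3, 1.0, 0.2]
finger_gap: 1.004
gripper_force: 0.0
t 108.15 tcp [453.2 -59.1 286.7] yawY -94.0 z [ 0.002 -0.001 -1.   ] gap 1.004 F [-0.3  1.   0.2] q [-0.38  0.2   1.73  0.    1.22  1.27]
[532.8 -59.5  58.1  13.3  75.3]
nose [470.2 -55.4  45.9  22.6  -3.6]
```

View pics/fin.png

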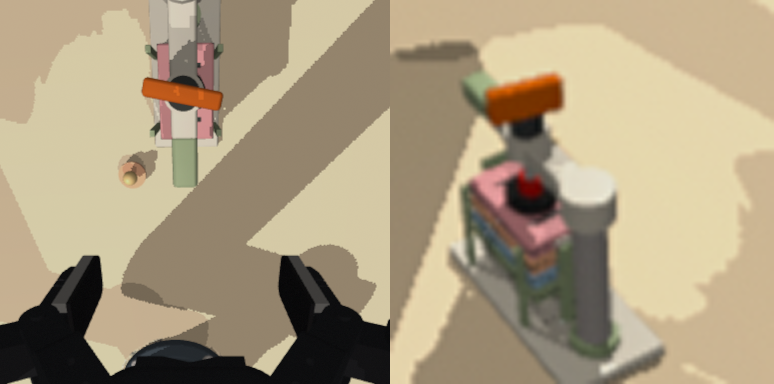

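The stack is square in the guides, with the foot on the pink cassette at (530,195). The arm is at its stop (nose yaw -3.6°). The bar is at 75.3°, so it has turned 248°, which is a quarter turn past the touch.

```bash
python3 -c "
from station import manip
print(manip.sign_off())"
```

```text
the job is handed in; nothing more can be done
None
```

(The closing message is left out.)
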